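# Free a cask tap from the leak-test stand and hold it up level

### The job

The cask tap in the leak-test stand has passed its test. Turn the T-handle of the swing clamp anticlockwise (seen from above) until it clicks over and its fork stands clear, draw the tap out of its tapered socket, then bring the tap level with its key standing upright on top. Finish while still holding it like that, steady and clear of the stand and the jig, at least 20 cm above the bench top; leave the spare tap and the two bungs where they are.

Things in the scene. Friction and masses are not known exactly. Their poses are not given: they have to be found in the camera images.
- stand: Leak-test stand fixed to the bench: grey steel foot 165 x 250 mm, bright steel face plate sloping at 30 degrees, low edge to the front. Origin: middle of the foot, on the bench; x to the back, y to its left. Brass socket in mid-face; swing clamp on a post 82 mm left of it and 12 mm lower down the slope; round gauge right of it. The face reaches 148 mm high, the clamp's handle 200 mm.
- socket (a point): Centre of the socket's mouth. Its z axis is the socket's axis, pointing out of the face (upwards, leaning 30 degrees to the front), x runs up the slope, y to the stand's left. The bore tapers from 27 mm wide at the mouth to 18 mm at its floor, 58 mm deep; the tap sits freely in it, about 1 mm clear all round.
- clamp (a joint): Angle of the swing clamp about its post: 0 at the start (fork round the tap's neck, which keeps the tap in), stop at 1.2 rad (fork points up the slope, clear). Grows anticlockwise seen from above. An over-centre spring resists with about 0.15 N m at first, less and less up to 0.6 rad; past that it snaps the clamp on to the stop and keeps it there.
- t_handle (a point): Middle of the clamp's T-handle, a dark steel flat bar 54 mm long, 14 mm thick and 24 mm tall on top of the post, 98 mm out from the face. It lies on the clamp's axis of turning; z is that axis (same direction as the socket's), x runs along the bar (so it is gripped across y). The fork, 8 mm thick, lies 31 mm below it.
- tap_mid (a point): Centre of the tap to draw, the one in the socket: turned light boxwood, 171 mm long, 0.12 to 0.2 kg. y is its long axis, pointing to the thin end (16 mm, in the socket), x points along its key (dark wooden knob on a stem, ending 67 mm from here). Belly 37 mm wide here. At the start 28 mm above the mouth, the key pointing up the slope; 86 mm above the mouth it is free.
- tap_grip (a point): Place to grip the same tap: on its axis, 58 mm from the centre towards the spout end, on a round neck 22 mm wide that runs from 36 to 85 mm from the centre. Same axes as tap_mid. 86 mm above the socket's mouth at the start.
- spare_tap_mid (a point): Centre of a second such tap, lying loose on the bench; leave it alone. Same axes as tap_mid.
- head_jig: Oak jig standing fixed on the bench to the right of the stand, 251 x 275 mm, with a round cask head upright in it, 294 mm high in all: an obstacle to go round or over. Origin: middle of its underside.
- bung_0: Tapered wooden bung, 50 mm wide, 34 mm high; leave it alone. Origin: middle of its underside.
- bung_1: Tapered wooden bung, 50 mm wide, 36 mm high; leave it alone. Origin: middle of its underside.
- tap: The same tap as tap_mid, with the same axes; its origin lies beside the tap, 25 mm from tap_mid along x and 18 mm against z. Use tap_mid or tap_grip instead.

How it is judged:
By the outcome, as a careful person would: the job done as asked, in the order asked, and still so for the second after the job is handed in, while the arm keeps its last pose, push and grip.
It also fails if it takes over 58 s, if anything falls off the work surface, if the arm or the gripper's body presses on something with over 40 N, if the wrist force passes 120 N, or if a joint passes its speed limit or range.

### The arm

A 6-joint arm with a two-finger parallel gripper is mounted at the origin on a cart in front of the work surface, level with it; the furniture and walls round the work are solid. World frame = base frame: x ahead of the robot, y to its left, z up, the work surface at z = 0. Lengths are in m, angles in rad, forces in N, time in s.
With the tool pointing down it reaches from about 0.375 to 0.9 m from the base axis. Payload 3.1 kg.
Tool frame: the origin (TCP) lies midway between the tips of the shut fingers; the grasp point (between the pads) lies pinch_z behind it (pinch_z is the distance from the TCP to the grasp point, in m); y points along the fingers, z is the direction in which the jaws open and shut, and the axes are right-handed (so a half turn about y gives the same grasp; the last joint's range is limited). The gripper opens to 87 mm and grips with 3 to 60 N. Pads are 19 mm wide; open, the fingers measure 117 mm over their backs; the gripper's body (75 mm by 190 mm) begins 51 mm behind the grasp point.
Start: joints at [0.947, 0.527, 1.433, -0, 1.181, -0.178], TCP at [0.269, 0.564, 0.189] pointing down, gripper open.
Joint ranges: [-3.08, 3.08], [-0.75, 2.2], [0.22, 2.44], [-1.43, 4.57], [0, 2.65], [-2.85, 2.85]. Speed limits (rad/s): [2.79, 2.79, 3.14, 3.14, 3.14, 3.14].

### API

Orientations are given as a unit quaternion [x, y, z, w].
In Python, from rig import get_obs, camera, hand_in, pinch_z gives the robot as it stands. The module is installed in compiled form; this text tells all that it offers.
- The arm moves only by the tool arm_command, never from a script. Its argument "plan" is a list of rows, each a list of 2 entries, a list of its own where there are three numbers: the shift along the world's x, y, z in units of 25 mm (1.0 is 25 mm), then the turn about the world's z in units of 5 degrees (1.0 is 5 degrees). A call has 1 to 5 rows; each row is the pose to reach, as a shift and turn from the pose commanded when the call began; what a row does not reach only later rows make up. A row lasts 1/10 s, in which the tool goes at most 50 mm and 8.59 degrees, less where a joint would pass 70% of its speed; a pose out of reach is approached as far as the arm can. A call with a gripper value outside its range is refused whole. "fingers" is the opening, from -1 (shut) to 1 (fully open), set as the call begins (left out, the last holds). The fingers move at their own pace and stop on an object; "force" is the grip in N (left out, the last holds). Time passes only in rows, so rows that repeat a pose let the fingers close. It gives the time, the measured TCP pose, the force and the opening at its end, in the units of the state.
- get_obs(): the state, without advancing time (a new reading comes with each control period).
- camera(name): name is "side" or "top" or "wrist"; returns a dict with "pixels" (420x560x3 uint8, red, green, blue), "camera_matrix" (3x3 intrinsics, pixels), "R" (3x3) and "t" (3): a world point X has camera coordinates R X + t. Camera axes: x right, y down, z forward; pixel columns grow to the right and rows downward; lengths in m; the calibration is good to about 2 mm. The wrist camera is an equidistant fisheye: a pixel r from the principal point sees the ray r / f radians off the axis. A picture is of the moment at which its call begins. There is no depth.
- hand_in(): hands the job in, once; it reports no verdict.
The state is a dict: "time": time; "q": joint angles; "joint_velocities": joint speeds; "joint_torque": joint torques, N m; "position": TCP position; "tool_rot": TCP orientation; "ft_force": force on the tool from outside, world axes, zero at the start; "moment": the same for the moment, N m; "grip_width": finger opening in m.
Only numpy, scipy, OpenCV 4.12 (cv2) and the standard library are available. Lean on these libraries where they do the work, as an engineer would, in place of code of your own. Each camera call takes 0.05 s, during which the arm holds its last target.

## Working session

There is one attempt and no reset: what is moved stays moved. The work goes in short steps, Python scripts to look and compute and a tool call to move; the robot and the scene stay as the last step left them, time stands still between calls to the robot, and variables do not carry over. Pictures are saved under pics/ and viewed, and the job is handed in when it is done.

Besides the shell and the picture viewer there is one more tool, called after "Call:" as name(argument=value, ...), one argument or row to a line, values as JSON. arm_command: Moves the arm, as the interface text tells. Its arguments: {"type":"object","properties":{"plan":{"type":"array"},"fingers":{"type":"number"},"force":{"type":"number"}},"required":["plan"]}

```bash
mkdir -p pics; cat > h.py <<'E'
from rig import get_obs, camera, hand_in, pinch_z
import numpy as np, cv2, json, sys
def snap(n,tag):
    c=camera(n); cv2.imwrite(f'pics/{tag}_{n}.png',c['pixels'][:,:,::-1])
    np.savez(f'pics/{tag}_{n}.npz',**{k:np.array(v) for k,v in c.items() if k in('pixels','camera_matrix','R','t')})
    return c
def load(n,tag): return dict(np.load(f'pics/{tag}_{n}.npz'))
def ray(c,u,v):
    K=c['camera_matrix'];d=np.linalg.inv(K)@[u,v,1];R=c['R'];return -R.T@c['t'],R.T@d/np.linalg.norm(d)
def onz(c,u,v,z):
    o,d=ray(c,u,v);return o+d*(z-o[2])/d[2]
def tri(c1,p1,c2,p2):
    o1,d1=ray(c1,*p1);o2,d2=ray(c2,*p2)
    s=np.linalg.lstsq(np.c_[d1,-d2],o2-o1,rcond=None)[0]
    a=o1+s[0]*d1;b=o2+s[1]*d2;return (a+b)/2,np.linalg.norm(a-b)
def proj(c,X):
    p=c['R']@np.asarray(X)+c['t'];q=c['camera_matrix']@p;return q[:2]/q[2]
E
python3 - <<'E'
from h import *
for n in('side','top','wrist'): 
    c=snap(n,'a'); print(n,c['camera_matrix'].tolist(),-c['R'].T@c['t'])
print(pinch_z,get_obs())
E
```

```text
side [[381.56906778564246, 0.0, 276.72243654484765], [0.0, 381.56906778564246, 208.2215195123247], [0.0, 0.0, 1.0]] [ 0.16267814 -0.45160947  0.55491881]
top [[443.08294147974226, 0.0, 278.3703695312344], [0.0, 443.08294147974226, 211.12193912086408], [0.0, 0.0, 1.0]] [0.32248821 0.22245948 1.03094026]
wrist [[325.19226210127806, 0.0, 282.6629505207303], [0.0, 325.19226210127806, 210.26495142727723], [0.0, 0.0, 1.0]] [0.20092518 0.5973052  0.38308282]
0.0187 {'time': 0.15, 'q': array([ 9.46521552e-01,  5.28272901e-01,  1.43361985e+00,  7.53598559e-06,
        1.18139120e+00, -1.78450843e-01]), 'joint_velocities': array([ 2.58972956e-04, -3.35601701e-03, -4.50884216e-03,  8.20357280e-04,
        2.38287550e-05,  7.48366218e-04]), 'joint_torque': array([ 3.87960290e-04, -4.40428233e+01, -1.76843280e+01,  6.33010129e-02,
        5.52177778e-02, -1.14442364e-04]), 'position': array([0.26907485, 0.56342378, 0.18808024]), 'tool_rot': array([ 0.69016044, -0.15655724,  0.15608549, -0.68906148]), 'ft_force': array([0.06328044, 0.21043159, 0.64983242]), 'moment': array([ 0.0136152 , -0.04216034, -0.02810002]), 'grip_width': 0.0869661325701325}
```

View pics/a_side.png

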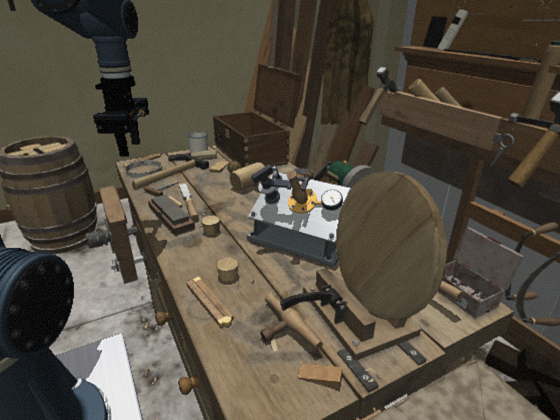

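View pics/a_top.png

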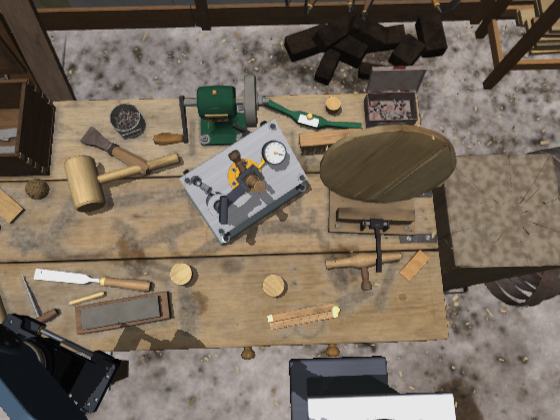

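View pics/a_wrist.png

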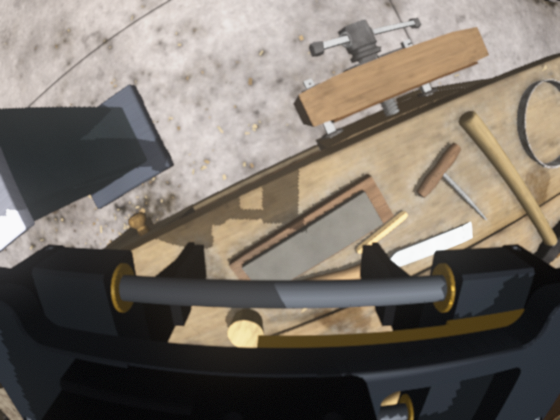

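```bash
python3 - <<'E'
from h import *
for n,(x,y,w,h) in {'side':(230,150,140,120),'top':(170,110,150,140)}.items():
    im=cv2.imread(f'pics/a_{n}.png')[y:y+h,x:x+w]
    cv2.imwrite(f'pics/a_{n}_z.png',cv2.resize(im,None,fx=4,fy=4,interpolation=cv2.INTER_CUBIC)[:600])
E
```

```text
(no output)
```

View pics/a_side_z.png

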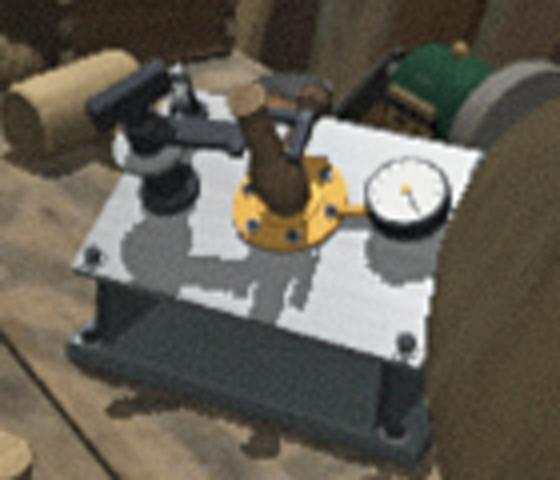

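View pics/a_top_z.png

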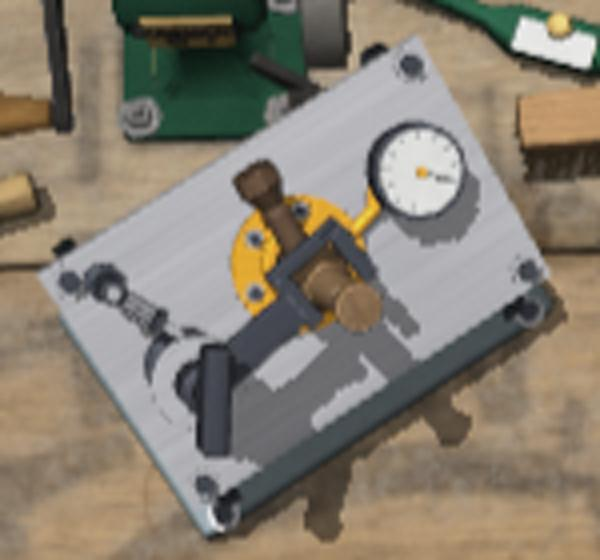

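```bash
python3 - <<'E'
from h import *
s=load('side','a');t=load('top','a')
def T(name,tz,sz):
    p=(170+tz[0]/4,110+tz[1]/4);q=(230+sz[0]/4,150+sz[1]/4)
    print(name,*[np.round(x,4) for x in tri(t,p,s,q)])
T('h_near',(213,452),(92,108)); T('h_far',(213,347),(160,66)); T('h_mid',(213,398),(127,86))
T('spout',(358,308),(250,97)); T('gauge',(422,173),(405,190)); T('key',(260,180),(316,95))
T('cFL',(205,485),(93,257));T('cFR',(527,270),(406,344));T('cBL',(68,282),(180,72))
# face corners by plane: front left, front right, back right,back left in top with heights
for n,p,z in(('BL',(40,270),.148),('BR',(418,38),.148),('FL',(208,535),.065),('FR',(552,275),.065)):
    print(n,onz(t,170+p[0]/4,110+p[1]/4,z))
E
```

```text
h_near [0.505  0.3188 0.1885] 0.0029
h_far [0.5512 0.3168 0.2078] 0.0004
h_mid [0.5288 0.3178 0.1986] 0.0015
spout [0.5703 0.2457 0.21  ] 0.0051
gauge [0.6621 0.2126 0.1442] 0.002
key [0.6488 0.2955 0.1772] 0.0033
cFL [0.5106 0.3362 0.0763] 0.0025
cFR [0.6277 0.1545 0.0777] 0.002
cBL [0.6024 0.3945 0.1654] 0.0061
BL [0.61200013 0.41367577 0.148     ]
BR [0.73695986 0.21288864 0.148     ]
FL [0.48353247 0.33632575 0.065     ]
FR [0.62743498 0.13992043 0.065     ]
```

```bash
python3 - <<'E'
from h import *
s=load('side','a');t=load('top','a')
for n,(x,y,w,h) in {'side':(240,155,80,60),'top':(200,135,80,60)}.items():
    im=cv2.imread(f'pics/a_{n}.png')[y:y+h,x:x+w]
    cv2.imwrite(f'pics/a_{n}_y.png',cv2.resize(im,None,fx=10,fy=10,interpolation=cv2.INTER_NEAREST)[:600])
for n,p in(('b0',(180.5,273)),('b1',(274,286))):
    X=onz(t,*p,.035);print(n,X,proj(s,X))
im=cv2.imread('pics/a_side.png')[200:290,190:250];cv2.imwrite('pics/b.png',cv2.resize(im,None,fx=6,fy=6,interpolation=cv2.INTER_NEAREST))
E
```

```text
b0 [0.42534999 0.43261105 0.035     ] [210.02077399 219.38864926]
b1 [0.39008817 0.22469817 0.035     ] [225.50688079 263.41202433]
```

View pics/a_side_y.png

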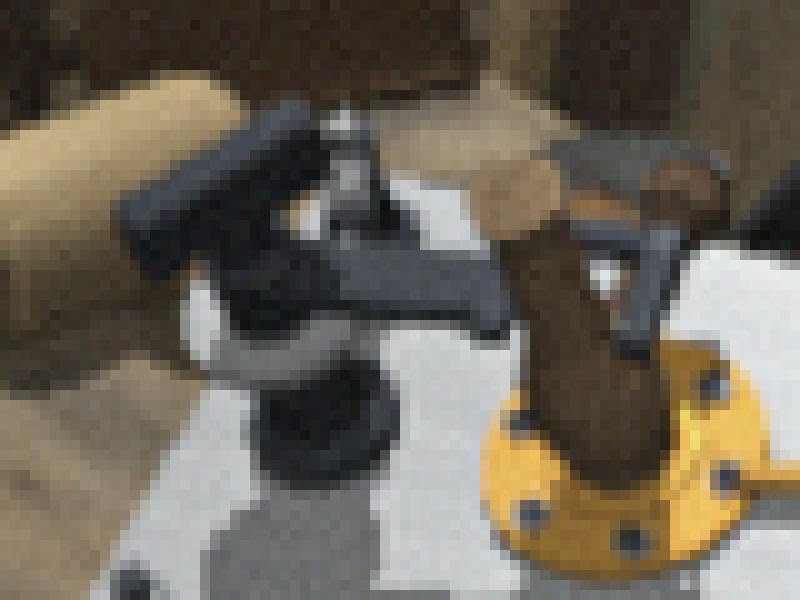

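View pics/b.png

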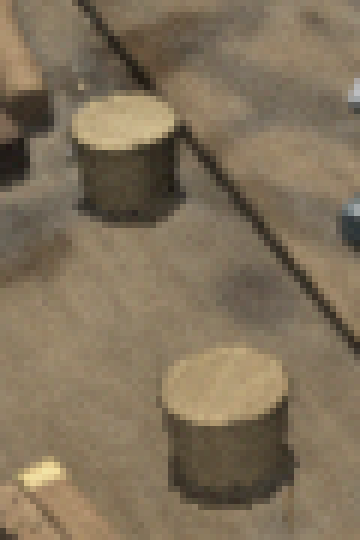

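View pics/a_top_y.png

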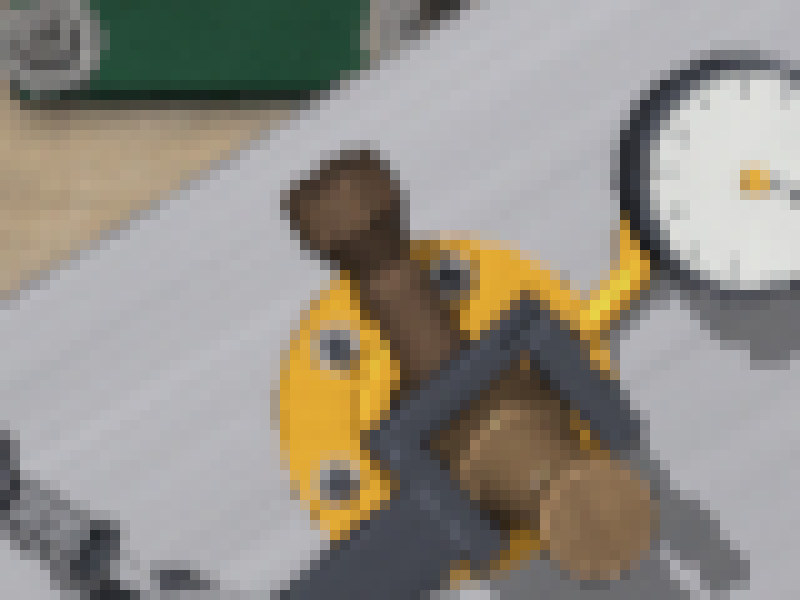

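```bash
cat >> h.py <<'E'
from scipy.spatial.transform import Rotation as Ro
def jaw():
    o=get_obs();R=Ro.from_quat(o['tool_rot']).as_matrix();return R
E
python3 - <<'E'
from h import *
s=load('side','a');t=load('top','a')
print(jaw().round(3))
print(tri(t,(260,186.5),s,(291.7,174.8)))
print(tri(t,(223.3,209.5),s,(261.5,170.8)))
print('knob',tri(t,(234.5,155),s,(309,173.5)))
print('flange left bolts', tri(t,(233.8,170),s,(311.3,193.7)),tri(t,(233.8,183.2),s,(292.1,197)))
w=load('wrist','a');print(w['R'].round(3),w['t'])
E
```

```text
[[ 0.902 -0.001  0.431]
 [-0.431 -0.001  0.902]
 [-0.    -1.    -0.002]]
(array([0.569896  , 0.24538512, 0.20925476]), np.float64(0.001797408795062129))
(array([0.52814621, 0.31748052, 0.20067341]), np.float64(0.0012148183001597086))
knob (array([0.64904498, 0.29642316, 0.17740409]), np.float64(0.0038492742958414474))
flange left bolts (array([0.64807785, 0.29905989, 0.11697908]), np.float64(0.025891625873315376)) (array([0.60663228, 0.30402623, 0.11797143]), np.float64(0.002308389236888121))
[[ 0.431  0.902 -0.001]
 [ 0.867 -0.414  0.277]
 [ 0.249 -0.12  -0.961]] [-0.62515761 -0.0329201   0.38986038]
```

Call:
arm_command(
  plan=[
    [[1,-1,3],1],
    [[3,-2.5,4],2.5],
    [[4.5,-4,4],4],
    [[6,-5.5,4],5],
    [[7.5,-6.5,4],6],
  ],
)

```text
time: 0.65
position: [0.4275, 0.4245, 0.2875]
tool_rot: [-0.706, -0.029, 0.029, 0.707]
ft_force: [0.5, 0.2, -0.5]
grip_width: 0.0872
```

```bash
python3 - <<'E'
from h import *
o=get_obs();print(o['time'],o['position'],o['q'],jaw().round(3))
for n in('side','wrist'):snap(n,'b')
E
```

```text
0.65 [0.42751114 0.42451001 0.28748751] [ 5.96539394e-01  4.01876599e-01  1.36631818e+00  6.66364210e-05
  1.37208309e+00 -1.05653054e+00] [[ 0.997  0.001 -0.082]
 [ 0.082  0.001  0.997]
 [ 0.001 -1.     0.001]]
```

View pics/b_wrist.png

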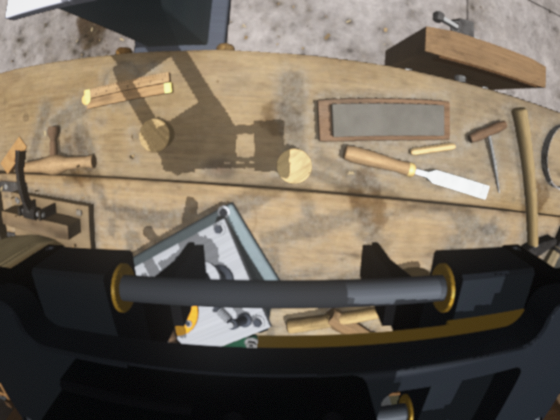

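Call:
arm_command(
  plan=[
    [[1.5,-1.6,0],0],
    [[3.1,-3.2,0],0],
    [[3.1,-3.2,-1],0],
    [[3.1,-3.2,-1],0],
  ],
  fingers=0.1,
)

```text
time: 1.15
position: [0.5031, 0.3433, 0.2579]
tool_rot: [0.708, 0.024, -0.029, -0.706]
ft_force: [-0.8, 0.3, 0.1]
grip_width: 0.0631
```

```bash
python3 - <<'E'
from h import *
o=get_obs();print(o['time'],o['position'],o['q'],o['grip_width'])
for n,(x,y,w,h) in {'side':(220,70,140,150),'top':(160,120,140,120)}.items():
    snap(n,'c')
    im=cv2.imread(f'pics/c_{n}.png')[y:y+h,x:x+w]
    cv2.imwrite(f'pics/c_{n}_z.png',cv2.resize(im,None,fx=4,fy=4,interpolation=cv2.INTER_CUBIC)[:600])
E
```

```text
1.15 [0.50309539 0.34330477 0.25792691] [ 4.15549812e-01  4.40993943e-01  1.38380547e+00 -2.56793916e-05
  1.32437972e+00 -1.22918542e+00] 0.06312118955477337
```

View pics/c_side_z.png

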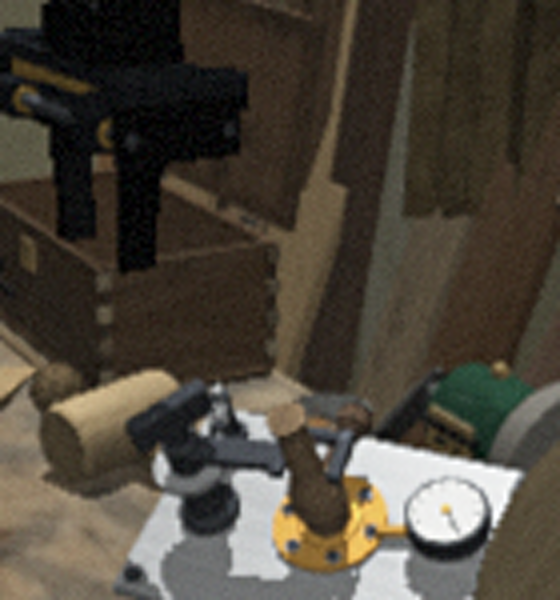

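View pics/c_top_z.png

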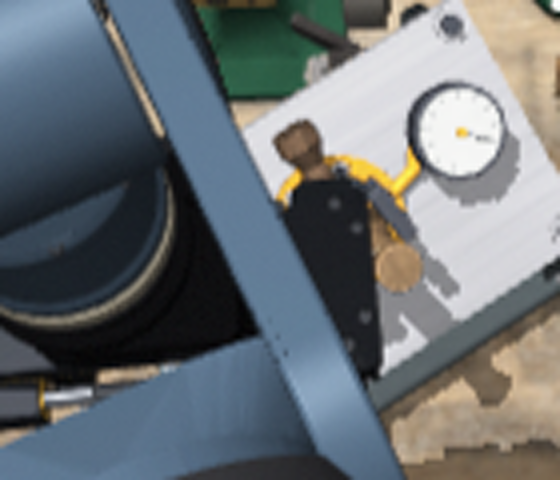

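```bash
python3 - <<'E'
from h import *
s=load('side','c');o=get_obs();print(proj(s,o['position']))
R=jaw();g=o['grip_width']/2+.0075
for e in(1,-1):
  p=proj(s,o['position']+e*g*R[:,2]);print((p-[220,70])*4)
print(np.array([.534,.321,.178])-o['position'], (np.array([.534,.321,.178])-o['position'])/.025)
E
```

```text
[245.90047445 145.04122385]
[ 76.35316561 284.2423422 ]
[132.46866372 317.03293214]
[ 0.03114831 -0.0250264  -0.08268263] [ 1.24593239 -1.00105618 -3.30730535]
```

```bash
python3 - <<'E'
from h import *
im=cv2.imread('pics/c_side.png')[80:180,210:300]
im=np.clip(255*(im/255.)**.45,0,255).astype(np.uint8)
cv2.imwrite('pics/c_side_g.png',cv2.resize(im,None,fx=6,fy=6,interpolation=cv2.INTER_NEAREST))
E
```

```text
(no output)
```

View pics/c_side_g.png

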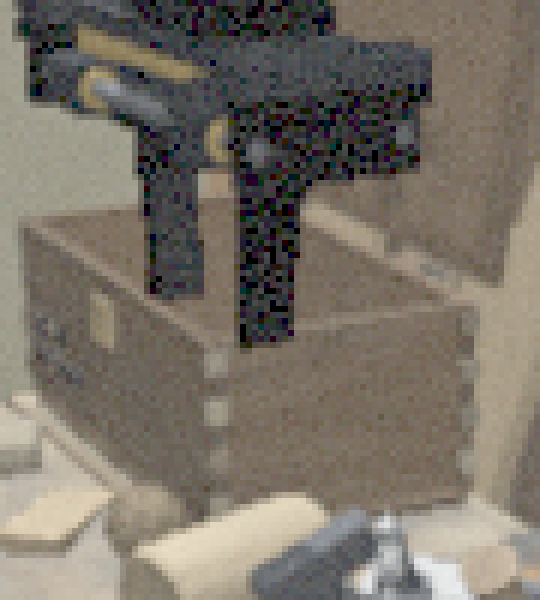

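```bash
python3 - <<'E'
from h import *
s=load('side','a');print(proj(s,[.269,.5634,.188]))
R=np.array([.431,.902,0]);
for e in(1,-1):print(proj(s,np.array([.269,.5634,.188])+e*.05*R))
im=cv2.imread('pics/a_side.png')[90:190,80:170]
im=np.clip(255*(im/255.)**.45,0,255).astype(np.uint8)
cv2.imwrite('pics/a_side_g.png',cv2.resize(im,None,fx=6,fy=6,interpolation=cv2.INTER_NEAREST))
E
```

```text
[132.34685872 160.94193997]
[137.6542809  154.35734539]
[126.5545666  168.12808309]
```

View pics/a_side_g.png

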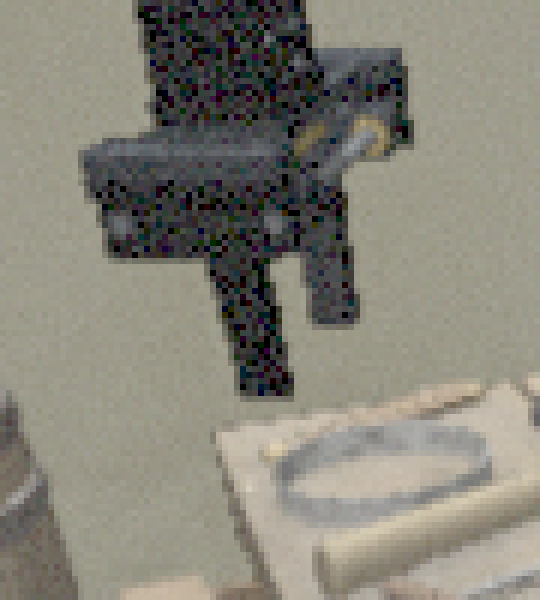

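```bash
python3 - <<'E'
from h import *
w=load('wrist','b');p=np.array([0.4275,0.4245,0.2875])
def pf(c,X):
    p=c['R']@X+c['t'];th=np.arctan2(np.hypot(*p[:2]),p[2]);r=th*c['camera_matrix'][0,0]
    return c['camera_matrix'][:2,2]+r*p[:2]/np.hypot(*p[:2])
R=jaw()
for dz in(0,.02,.03,.05):
  print(dz,[pf(w,p+[0,0,dz]+e*R[:,2]*.0436+f*R[:,0]*.01).round(1) for e in(1,-1) for f in(1,-1)])
im=cv2.imread('pics/b_wrist.png')[200:350,150:430]
im=np.clip(255*(im/255.)**.45,0,255).astype(np.uint8)
cv2.imwrite('pics/b_wrist_g.png',cv2.resize(im,None,fx=2.8,fy=2.8))
s=load('side','a');t=load('top','a')
# jig: disc top test
print('disc edges', tri(t,(388,126),s,(398,172)))
E
```

```text
0 [array([356.5, 242.5]), array([358.8, 213.4]), array([223.3, 242.3]), array([221.5, 213.1])]
0.02 [array([363.3, 255. ]), array([366.2, 223.5]), array([217.5, 254.9]), array([215.2, 223.3])]
0.03 [array([367.2, 262.2]), array([370.5, 229.4]), array([214.3, 262.1]), array([211.6, 229.2])]
0.05 [array([375.9, 278.7]), array([380.4, 243.1]), array([206.8, 278.8]), array([203.2, 243. ])]
disc edges (array([0.65318441, 0.00898164, 0.28795545]), np.float64(0.0014361632202668144))
```

View pics/b_wrist_g.png

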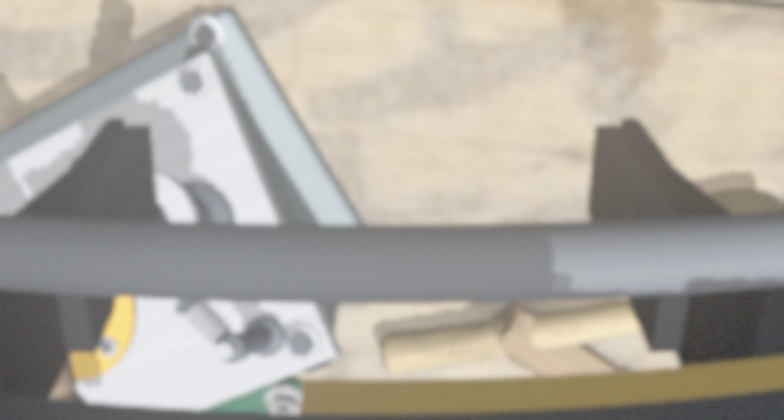

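```bash
python3 - <<'E'
from h import *
w=load('wrist','a');p=np.array([.26907,.56342,.18808])
def pf(c,X):
    p=c['R']@X+c['t'];th=np.arctan2(np.hypot(*p[:2]),p[2]);r=th*c['camera_matrix'][0,0]
    return c['camera_matrix'][:2,2]+r*p[:2]/np.hypot(*p[:2])
R=Ro.from_quat([0.69016044,-0.15655724,0.15608549,-0.68906148]).as_matrix()
for dz in(0,.02,.03,.05):
  print(dz,[pf(w,p+[0,0,dz]+e*R[:,2]*.0435+f*R[:,0]*.0095).round(1) for e in(1,-1) for f in(1,-1)])
E
```

```text
0 [array([346.9, 253.1]), array([348.8, 225.9]), array([215.5, 253. ]), array([213.5, 225.9])]
0.02 [array([352.8, 266.2]), array([355.3, 236.9]), array([209.2, 266.1]), array([206.7, 236.9])]
0.03 [array([356.2, 273.6]), array([359. , 243.2]), array([205.7, 273.5]), array([202.8, 243.2])]
0.05 [array([363.8, 290.8]), array([367.5, 258. ]), array([197.7, 290.7]), array([193.8, 257.9])]
```

Call:
arm_command(
  plan=[
    [[0,0,0],0],
    [[0,0,0],0],
    [[0,0,0],0],
    [[0,0,0],0],
    [[0,0,0],0],
  ],
  fingers=-0.4,
)

```text
time: 1.75
position: [0.5039, 0.3461, 0.2617]
tool_rot: [-0.707, -0.028, 0.028, 0.707]
ft_force: [-0.2, 0.3, -0.5]
grip_width: 0.0269
```

```bash
python3 - <<'E'
from h import *
o=get_obs();print(o['time'],o['position'],o['q'],o['grip_width'])
for n in('side','wrist'): snap(n,'d')
s=load('side','d');w=load('wrist','d')
def pf(c,X):
    p=c['R']@X+c['t'];th=np.arctan2(np.hypot(*p[:2]),p[2]);r=th*c['camera_matrix'][0,0]
    return c['camera_matrix'][:2,2]+r*p[:2]/np.hypot(*p[:2])
print(proj(s,o['position']))
R=jaw();p=o['position']
for dz in(0,.01,.02,.03,.04):
  print(dz,[pf(w,p+[0,0,dz]+e*R[:,2]*o['grip_width']/2+f*R[:,0]*.0095).round(1) for e in(1,-1) for f in(-1,)],proj(s,p+[0,0,dz]))
im=cv2.imread('pics/d_side.png')[80:180,210:300]
im=np.clip(255*(im/255.)**.45,0,255).astype(np.uint8)
a=cv2.resize(im,None,fx=4.2,fy=4.2,interpolation=cv2.INTER_NEAREST)
im=cv2.imread('pics/d_wrist.png')[200:350,200:370]
im=np.clip(255*(im/255.)**.45,0,255).astype(np.uint8)
b=cv2.resize(im,None,fx=2.4,fy=2.8)
cv2.imwrite('pics/d_g.png',np.hstack([a,b]))
E
```

```text
1.75 [0.50394084 0.34606009 0.26173215] [ 4.19165642e-01  4.37047413e-01  1.37970011e+00 -5.71611352e-06
  1.32440825e+00 -1.23003813e+00] 0.026868158042293443
[246.30214727 144.54085478]
0 [array([302.4, 225.2]), array([260. , 225.2])] [246.30214727 144.54085478]
0.01 [array([303.3, 230.5]), array([258.9, 230.5])] [246.15168234 140.45089916]
0.02 [array([304.4, 236.3]), array([257.7, 236.3])] [245.99962179 136.3175716 ]
0.03 [array([305.5, 242.8]), array([256.4, 242.8])] [245.84594012 132.14017852]
0.04 [array([306.8, 250. ]), array([254.9, 249.9])] [245.69061127 127.91801145]
```

View pics/d_g.png

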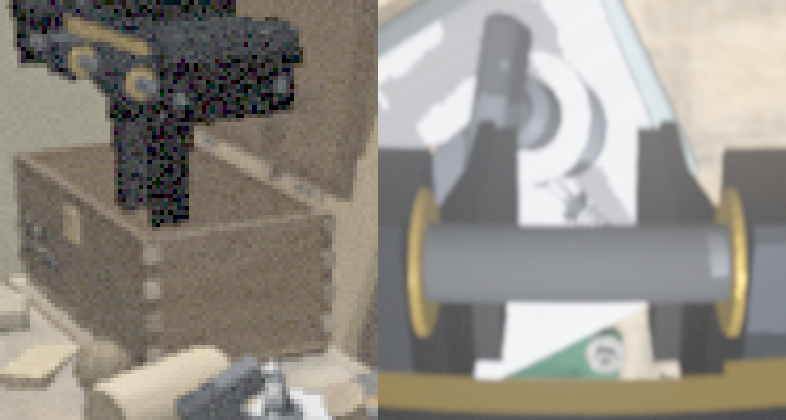

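```bash
cat >> h.py <<'E'
def pf(c,X):
    p=c['R']@np.asarray(X)+c['t'];th=np.arctan2(np.hypot(*p[:2]),p[2]);r=th*c['camera_matrix'][0,0]
    return c['camera_matrix'][:2,2]+r*p[:2]/np.hypot(*p[:2])
def crop(n,tag,x,y,w,h,g=.6):
    im=cv2.imread(f'pics/{tag}_{n}.png')[y:y+h,x:x+w]
    im=np.clip(255*(im/255.)**g,0,255).astype(np.uint8)
    f=min(800/w,600/h);cv2.imwrite(f'pics/{tag}_{n}_z.png',cv2.resize(im,None,fx=f,fy=f,interpolation=cv2.INTER_CUBIC));return f
E
python3 - <<'E'
from h import *
w=load('wrist','d')
for z in(-.01,0,.01):
  print(pf(w,[.505,.3188,.1885+z]),pf(w,[.5512,.3168,.2078+z]))
crop('wrist','d',200,180,160,120)
E
```

```text
[250.84982945 204.01319421] [244.1315338  260.22462555]
[249.76350115 207.02997258] [242.85958821 265.14713316]
[248.60227107 210.2615431 ] [241.50768895 270.39690992]
```

View pics/d_wrist_z.png

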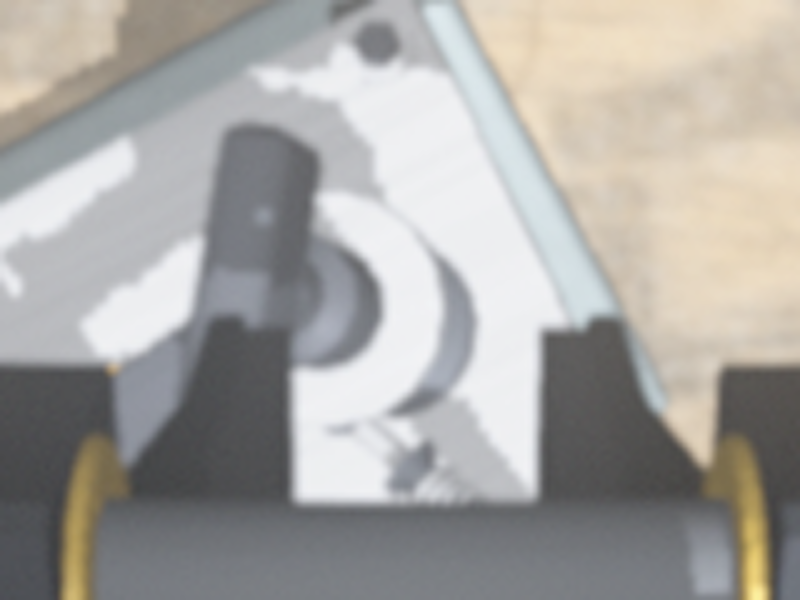

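Call:
arm_command(
  plan=[
    [[1.1,-1.0,-1],0],
    [[1.1,-1.0,-2.4],0],
    [[1.1,-1.0,-2.4],0],
    [[1.1,-1.0,-2.4],0],
    [[1.1,-1.0,-2.4],0],
  ],
  fingers=-0.2,
  force=10,
)

```text
time: 2.35
position: [0.5324, 0.3215, 0.2032]
tool_rot: [-0.706, -0.029, 0.027, 0.707]
ft_force: [-0.1, 0.3, 0.4]
grip_width: 0.0347
```

```bash
python3 - <<'E'
from h import *
o=get_obs();print(o['time'],o['position'],o['ft_force'],o['grip_width'])
snap('side','e');snap('wrist','e')
crop('side','e',220,110,100,75);crop('wrist','e',200,180,160,120)
E
```

```text
2.35 [0.53243876 0.32153678 0.20320569] [-0.06858467  0.27799351  0.37480473] 0.03468326716923922
```

View pics/e_side_z.png

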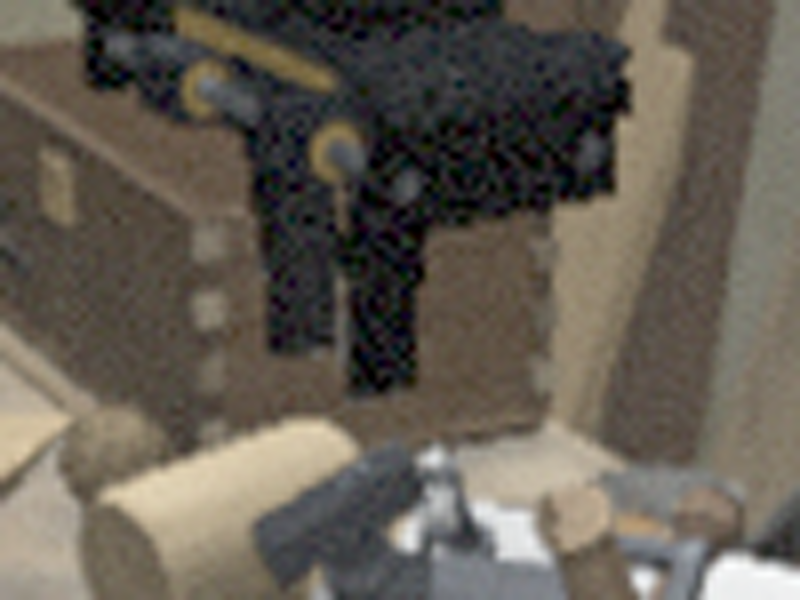

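View pics/e_wrist_z.png

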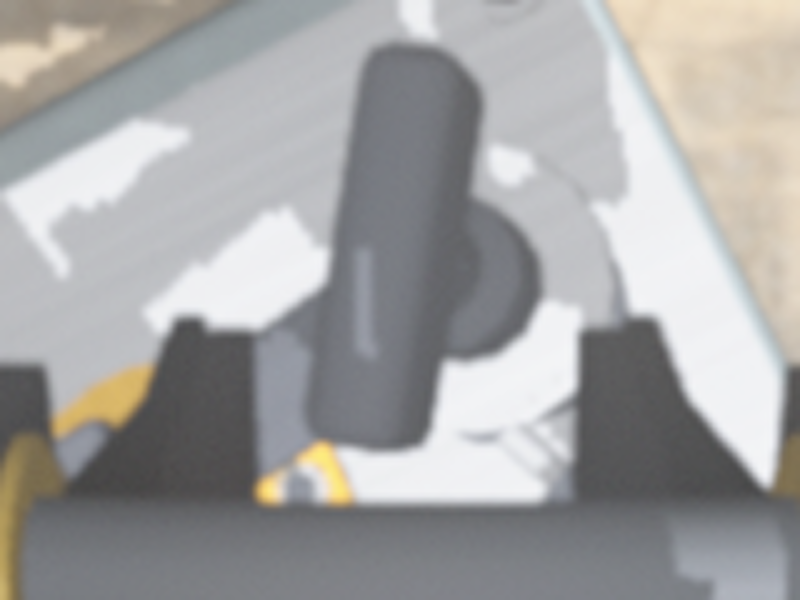

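Call:
arm_command(
  plan=[
    [[0,0,-1],0],
    [[0,0,-1.6],0],
    [[0,0,-2.2],0],
    [[0,0,-2.2],0],
    [[0,0,-2.2],0],
  ],
)

```text
time: 2.95
position: [0.5321, 0.3212, 0.1475]
tool_rot: [-0.706, -0.028, 0.027, 0.707]
ft_force: [0.4, 0.3, 0.3]
grip_width: 0.0346
```

```bash
python3 - <<'E'
from h import *
o=get_obs();print(o['time'],o['position'],o['ft_force'],o['grip_width'])
snap('side','f');snap('wrist','f')
crop('side','f',220,110,100,75);crop('wrist','f',200,180,160,120)
E
```

```text
2.95 [0.53208182 0.32123244 0.14748718] [0.42391214 0.26538735 0.32992731] 0.034645903171715675
```

View pics/f_side_z.png

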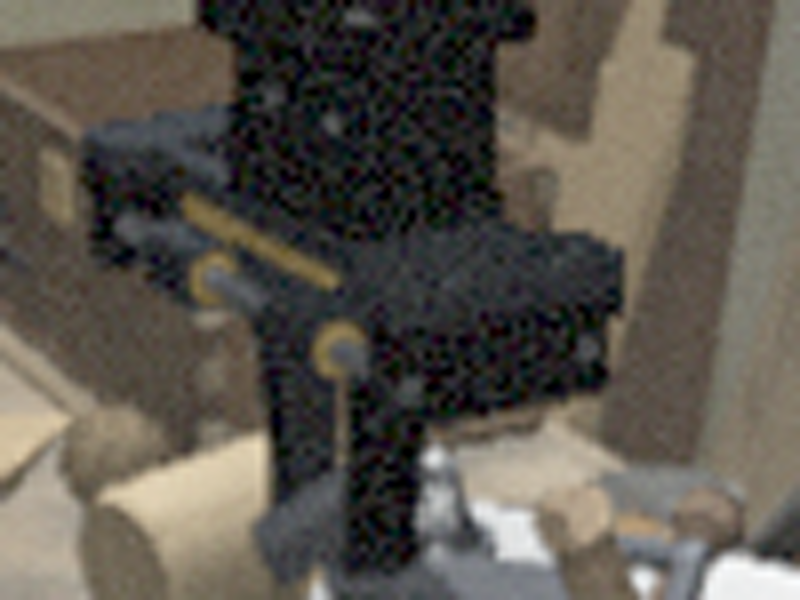

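View pics/f_wrist_z.png

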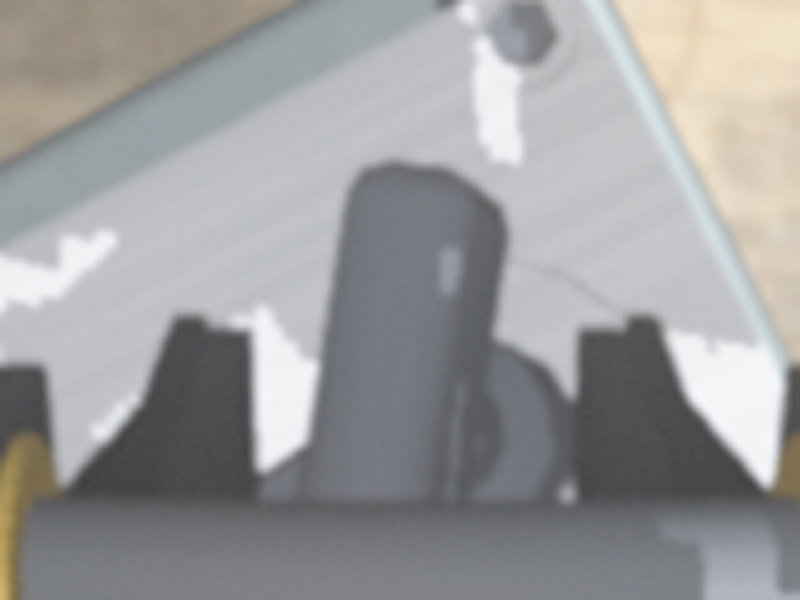

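Call:
arm_command(
  plan=[
    [[0,0,0],0],
    [[0,0,0],0],
    [[0,0,0],0],
    [[0,0,0],0],
  ],
  fingers=-1,
  force=8,
)

```text
time: 3.45
position: [0.5323, 0.3191, 0.1473]
tool_rot: [0.708, 0.028, -0.027, -0.706]
ft_force: [0.1, -5.1, 3.1]
grip_width: 0.0213
```

Call:
arm_command(
  plan=[
    [[0,0,0],1.2],
    [[0,0,0],2.4],
    [[0,0,0],3.6],
    [[0,0,0],4.8],
    [[0,0,0],4.8],
  ],
)

```text
time: 3.95
position: [0.532, 0.3202, 0.147]
tool_rot: [0.686, 0.174, -0.173, -0.685]
ft_force: [0.4, -2.2, 3.4]
grip_width: 0.0152
```

Call:
arm_command(
  plan=[
    [[0,0,0],1.2],
    [[0,0,0],2.4],
    [[0,0,0],3.6],
    [[0,0,0],4.8],
    [[0,0,0],6],
  ],
)

```text
time: 4.45
position: [0.5317, 0.321, 0.1469]
tool_rot: [-0.617, -0.346, 0.345, 0.617]
ft_force: [-1.4, -0.8, 2.1]
grip_width: 0.0192
```

Call:
arm_command(
  plan=[
    [[0,0,0],1.2],
    [[0,0,0],2.4],
    [[0,0,0],3.6],
    [[0,0,0],3.6],
  ],
)

```text
time: 4.85
position: [0.532, 0.3221, 0.1469]
tool_rot: [-0.556, -0.438, 0.436, 0.557]
ft_force: [-0.6, 2.9, 1.0]
grip_width: 0.0215
```

```bash
python3 - <<'E'
from h import *
o=get_obs();print(o['time'],o['position'],o['ft_force'],o['moment'],o['grip_width'],o['q'],jaw()[:,2])
snap('side','g');snap('top','g')
crop('side','g',220,130,120,90);crop('top','g',160,110,160,120)
E
```

```text
4.85 [0.53199395 0.32213419 0.14694175] [-0.59064199  2.88184796  1.02635205] [ 0.43872866 -0.00077794 -0.1932533 ] 0.021481193335510233 [ 3.63895177e-01  5.70008119e-01  1.48434984e+00  2.31512002e-03
  1.08498697e+00 -2.53956122e+00] [-9.71523810e-01  2.36940939e-01 -6.90858238e-04]
```

View pics/g_side_z.png

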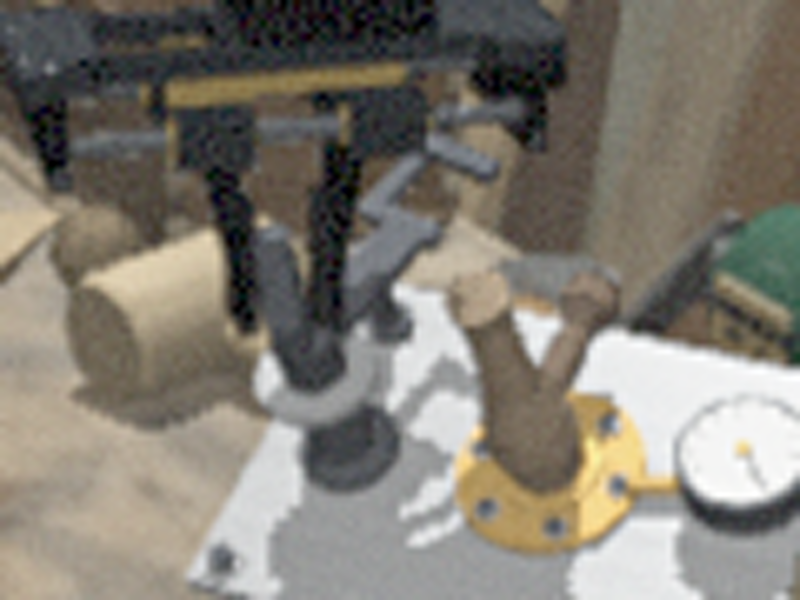

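View pics/g_top_z.png

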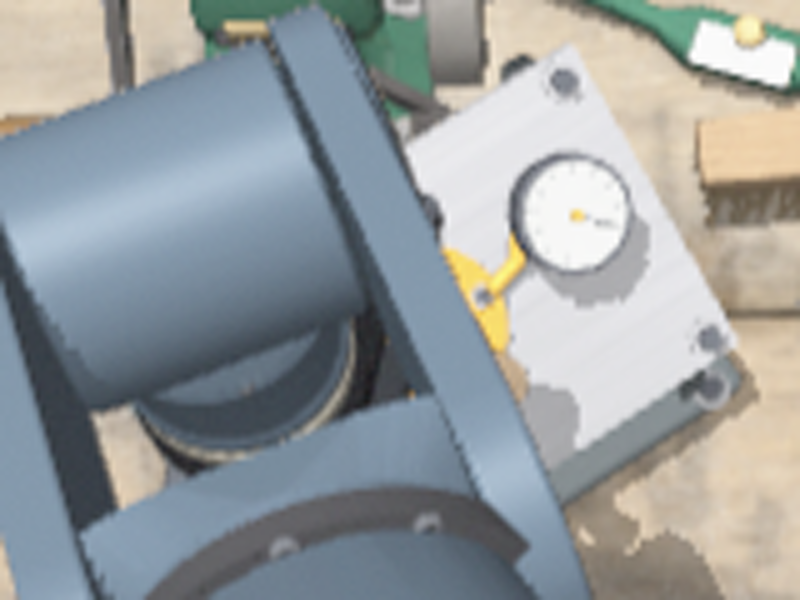

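```bash
python3 - <<'E'
from h import *
t=load('top','a');im=t['pixels'];g=cv2.cvtColor(im,cv2.COLOR_RGB2HSV)
m=((g[...,1]<40)&(g[...,2]>130)).astype(np.uint8)*255
z=np.zeros_like(m);z[110:250,170:320]=m[110:250,170:320]
z=cv2.morphologyEx(z,cv2.MORPH_CLOSE,np.ones((5,5)))
cs,_=cv2.findContours(z,cv2.RETR_EXTERNAL,cv2.CHAIN_APPROX_NONE)
c=max(cs,key=cv2.contourArea);h=cv2.convexHull(c)
ap=cv2.approxPolyDP(h,4,True)[:,0];print(ap.tolist())
o=im[110:250,170:320,::-1].copy();cv2.polylines(o,[ap-[170,110]],True,(0,0,255),1)
cv2.imwrite('pics/edge.png',cv2.resize(o,None,fx=4,fy=4,interpolation=cv2.INTER_NEAREST))
E
```

```text
[[274, 119], [306, 179], [220, 242], [179, 178], [237, 135]]
```

View pics/edge.png

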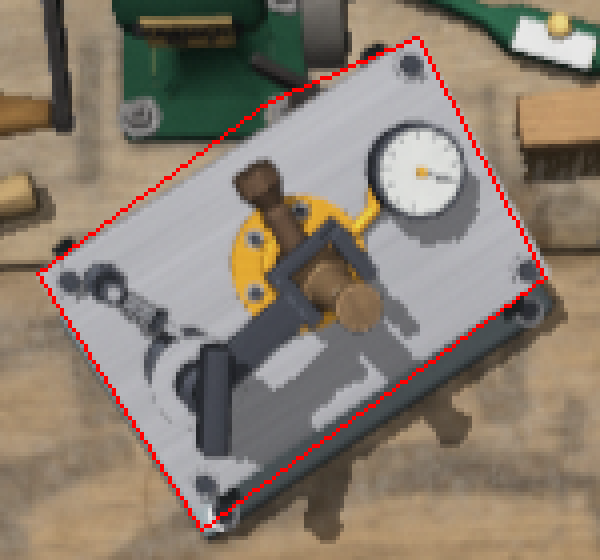

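Call:
arm_command(
  plan=[
    [[0,0,0],0],
    [[0,0,0],0],
    [[0,0,1],0],
    [[0,0,3],0],
    [[0,0,4],0],
  ],
  fingers=0.1,
)

```text
time: 5.45
position: [0.5329, 0.3205, 0.2494]
tool_rot: [0.556, 0.438, -0.436, -0.555]
ft_force: [0.5, 0.4, 1.0]
grip_width: 0.0466
```

Call:
arm_command(
  plan=[
    [[0.5,-0.8,0.5],-1.7],
    [[1,-1.6,0.5],-3.4],
    [[1.9,-2.7,0.5],-5.1],
    [[1.9,-2.7,0.5],-6.8],
    [[1.9,-2.7,0.5],-8.6],
  ],
)

```text
time: 5.95
position: [0.5794, 0.2512, 0.2581]
tool_rot: [0.678, 0.202, -0.204, -0.677]
ft_force: [-0.4, -0.3, 0.1]
grip_width: 0.0478
```

Call:
arm_command(
  plan=[
    [[0,0,0],0],
    [[0,0,0],0],
  ],
)

```text
time: 6.15
position: [0.5788, 0.2527, 0.2585]
tool_rot: [0.676, 0.206, -0.207, -0.676]
ft_force: [0.2, 0.2, 0.3]
grip_width: 0.0479
```

```bash
python3 - <<'E'
from h import *
o=get_obs();print(o['time'],o['position'],o['grip_width'],o['q'],jaw()[:,2],jaw()[:,0])
for n in('side','wrist','top'):snap(n,'i')
crop('side','i',220,110,120,90);crop('wrist','i',180,150,200,150)
E
```

```text
6.15 [0.57875247 0.25274677 0.25845434] 0.04785205635123773 [ 2.35391225e-01  4.71120903e-01  1.33005029e+00 -6.11023943e-04
  1.34172928e+00 -1.92896673e+00] [-5.59432379e-01  8.28875988e-01 -9.86438317e-05] [ 0.82887522  0.55943169 -0.00143341]
```

View pics/i_side_z.png

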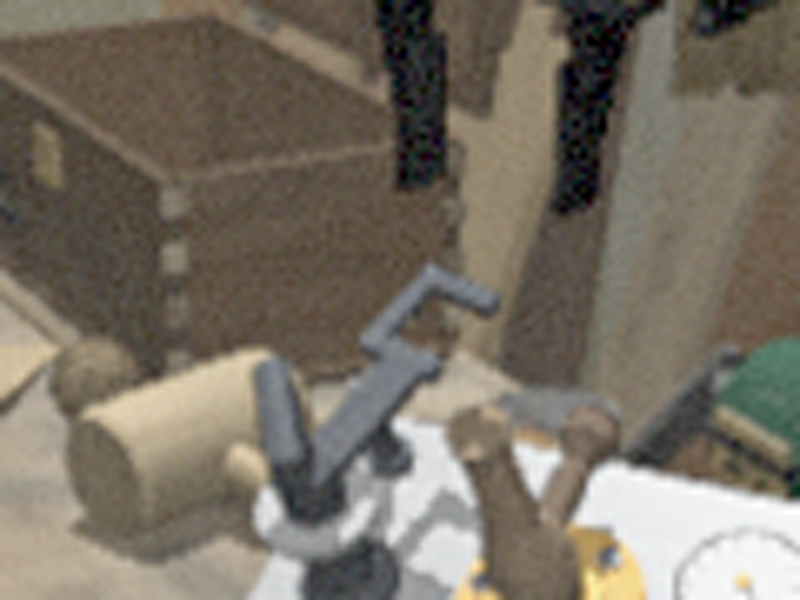

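View pics/i_wrist_z.png

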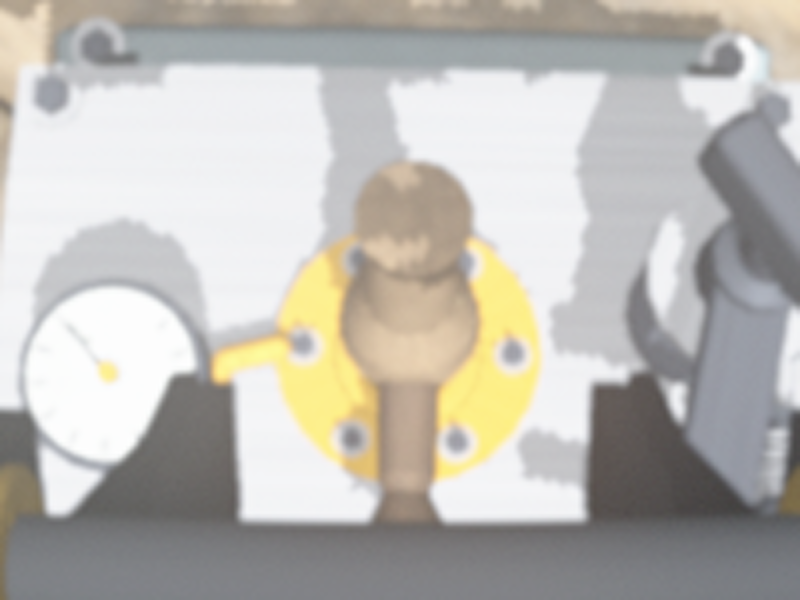

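View pics/i_top.png

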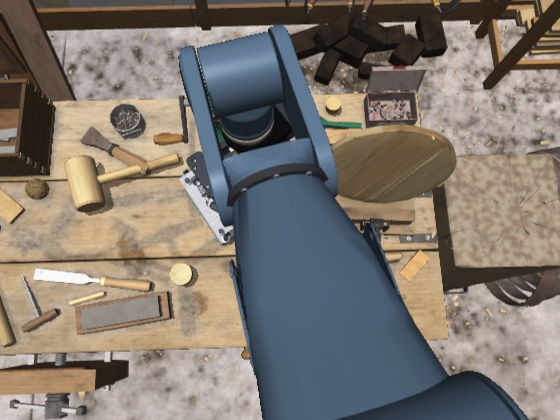

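```bash
cat >> h.py <<'E'
def rayf(c,u,v):
    K=c['camera_matrix'];d=np.array([u,v])-K[:2,2];r=np.hypot(*d);th=r/K[0,0]
    k=np.r_[np.sin(th)*d/max(r,1e-9),np.cos(th)];return -c['R'].T@c['t'],c['R'].T@k
def tri2(r1,r2):
    (o1,d1),(o2,d2)=r1,r2
    s=np.linalg.lstsq(np.c_[d1,-d2],o2-o1,rcond=None)[0]
    a=o1+s[0]*d1;b=o2+s[1]*d2;return (a+b)/2,np.linalg.norm(a-b)
E
python3 - <<'E'
from h import *
w=load('wrist','i');s=load('side','i');t=load('top','a')
print('spout ws',tri2(rayf(w,283.5,205),ray(s,291.7,174.5)))
print('spout wt',tri2(rayf(w,283.5,205),ray(t,260,186.5)))
y=np.deg2rad(33.3);sx=np.array([np.cos(y),np.sin(y),0]);sy=np.array([-np.sin(y),np.cos(y),0]);Z=np.array([0,0,1.])
u=sx*np.cos(np.pi/6)+Z*.5;a=-.5*sx+Z*np.cos(np.pi/6)
for sp in(np.array([.569,.2454,.208]),):
  for k,v in dict(grip=sp-.027*a,mid=sp-.085*a,mouth=sp-.113*a,key=sp-.085*a+.067*u).items(): print(k,v.round(4),pf(w,v).round(1),proj(s,v).round(1),proj(t,v).round(1))
print(a,u)
E
```

```text
spout ws (array([0.57169589, 0.24881809, 0.20846033]), np.float64(0.0020796319525049167))
spout wt (array([0.56601976, 0.24609481, 0.22379302]), np.float64(0.003003324329985028))
grip [0.5803 0.2528 0.1846] [280.6 208.9] [293.4 182.7] [256.8 184.7]
mid [0.6045 0.2687 0.1344] [280.6 222.6] [298.2 197. ] [250.  180.9]
mouth [0.6162 0.2764 0.1101] [280.6 227.7] [300.3 203.4] [247.  179.2]
key [0.653  0.3006 0.1679] [279.9 287.9] [308.6 176.3] [233.2 154. ]
[-0.41790368 -0.27451141  0.8660254 ] [0.72383041 0.47546771 0.5       ]
```

Call:
arm_command(
  plan=[
    [[0.15,0.1,-1.5],0],
    [[0.15,0.1,-3],0],
    [[0.15,0.1,-4],0],
    [[0.15,0.1,-4.9],0],
    [[0.15,0.1,-4.9],0],
  ],
)

```text
time: 6.8
position: [0.5799, 0.2551, 0.1329]
tool_rot: [-0.676, -0.204, 0.209, 0.676]
ft_force: [-0.1, 0.2, -0.3]
grip_width: 0.0481
```

```bash
python3 - <<'E'
from h import *
o=get_obs();print(o['time'],o['position'],o['grip_width'],o['ft_force'])
for n in('side','wrist'):snap(n,'j')
crop('side','j',220,110,120,90);crop('wrist','j',180,150,200,150)
E
```

```text
6.8 [0.57989147 0.25514237 0.132858  ] 0.04812103881527854 [-0.13656119  0.23181299 -0.3153734 ]
```

View pics/j_side_z.png

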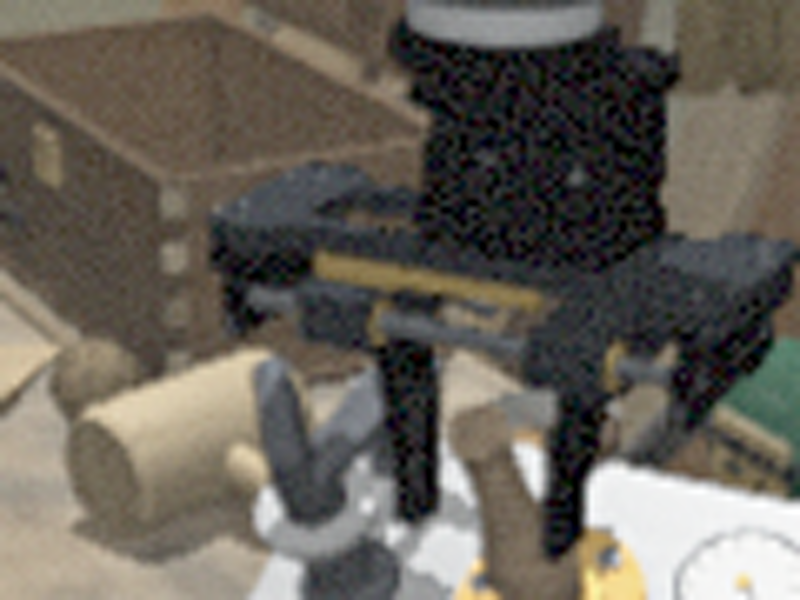

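View pics/j_wrist_z.png

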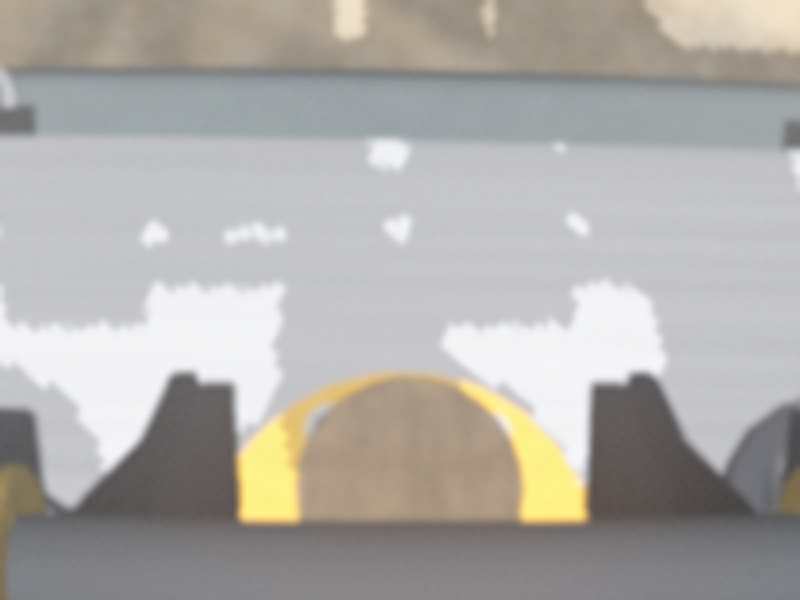

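Call:
arm_command(
  plan=[
    [[0,0,0],0],
    [[0,0,0],0],
    [[0,0,0],0],
    [[0,0,0],0],
    [[0,0,0],0],
  ],
  fingers=-1,
  force=40,
)

```text
time: 7.4
position: [0.5833, 0.2556, 0.1371]
tool_rot: [0.677, 0.206, -0.206, -0.676]
ft_force: [-1.0, -0.9, 0.9]
grip_width: 0.0209
```

Call:
arm_command(
  plan=[
    [[-0.12,-0.08,0.25],0],
    [[-0.24,-0.16,0.5],0],
    [[-0.36,-0.24,0.75],0],
    [[-0.48,-0.32,1],0],
    [[-0.48,-0.32,1],0],
  ],
)

```text
time: 7.9
position: [0.5708, 0.2475, 0.1627]
tool_rot: [0.677, 0.206, -0.205, -0.676]
ft_force: [0.6, -0.4, -1.6]
grip_width: 0.0206
```

```bash
python3 - <<'E'
from h import *
o=get_obs();print(o['time'],o['position'],o['grip_width'],o['ft_force'],o['moment'])
snap('side','k')
crop('side','k',220,110,120,90)
E
```

```text
7.9 [0.57078564 0.24754096 0.16266664] 0.0206392889477474 [ 0.60816402 -0.42437051 -1.59626044] [0.01914876 0.12264309 0.00855026]
```

View pics/k_side_z.png

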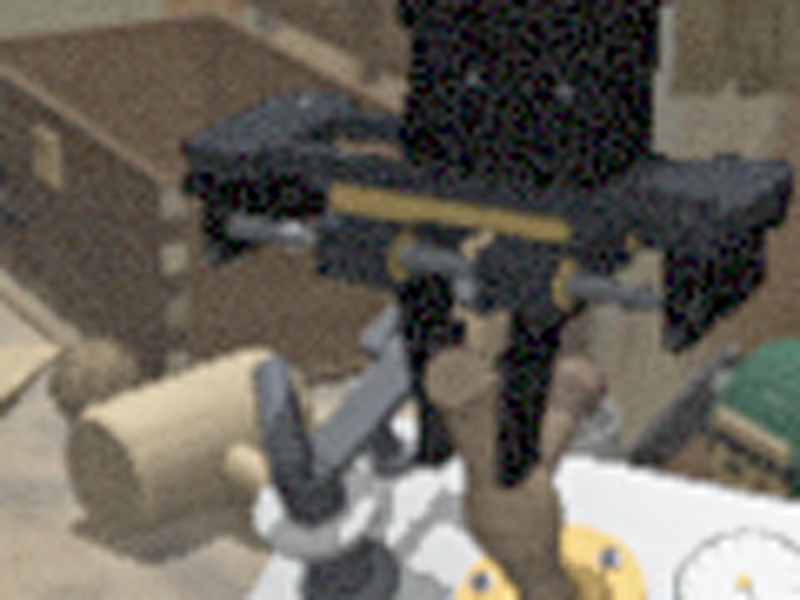

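Call:
arm_command(
  plan=[
    [[-0.17,-0.11,0.35],0],
    [[-0.34,-0.22,0.7],0],
    [[-0.51,-0.33,1.05],0],
    [[-0.68,-0.44,1.4],0],
    [[-0.85,-0.55,1.75],0],
  ],
)

```text
time: 8.45
position: [0.5493, 0.2337, 0.2062]
tool_rot: [0.676, 0.206, -0.206, -0.676]
ft_force: [-0.4, 0.3, -2.0]
grip_width: 0.0208
```

Call:
arm_command(
  plan=[
    [[0,0,0.5],0],
    [[0,0,1],0],
    [[0,0,1.5],0],
    [[0,0,1.5],0],
    [[0,0,1.5],0],
  ],
)

```text
time: 8.95
position: [0.5498, 0.2341, 0.243]
tool_rot: [0.676, 0.206, -0.206, -0.676]
ft_force: [-0.1, 0.0, -1.6]
grip_width: 0.0209
```

```bash
python3 - <<'E'
from h import *
o=get_obs();print(o['time'],o['position'],o['grip_width'],o['ft_force'],o['moment'])
snap('side','l');snap('wrist','l')
crop('side','l',220,60,200,150);crop('wrist','l',80,150,400,250)
E
```

```text
8.95 [0.54983425 0.23407963 0.24304986] 0.020872130516919243 [-0.146308    0.02824038 -1.56011534] [0.00966845 0.12535023 0.04979835]
```

View pics/l_side_z.png

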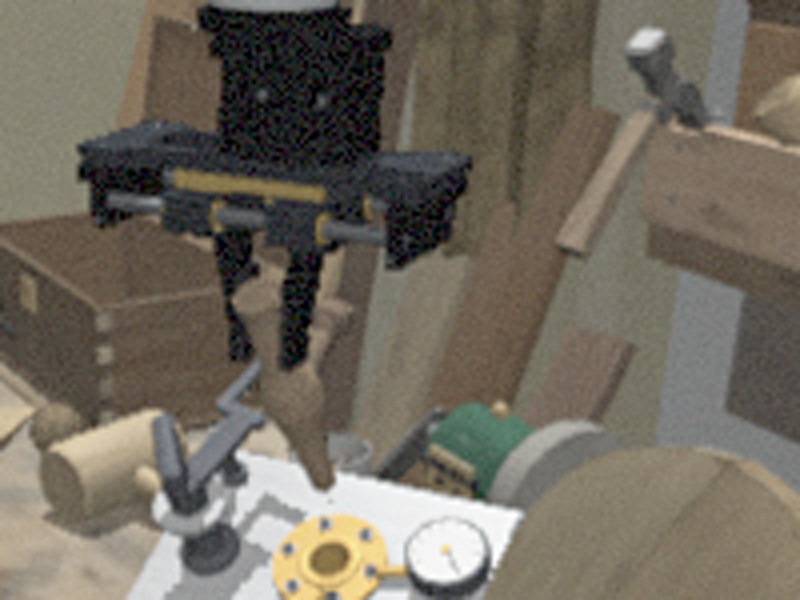

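View pics/l_wrist_z.png

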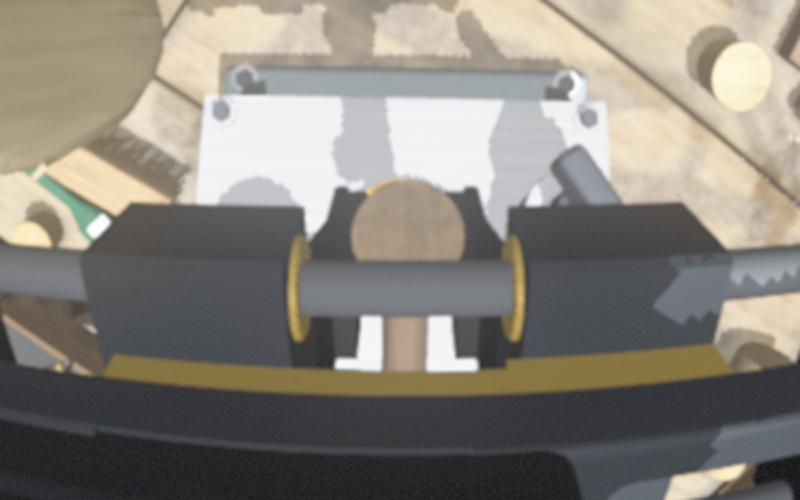

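```bash
python3 - <<'E'
from h import *
crop('top','a',310,110,160,120);crop('side','a',320,150,160,120)
E
```

```text
(no output)
```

View pics/a_top_z.png

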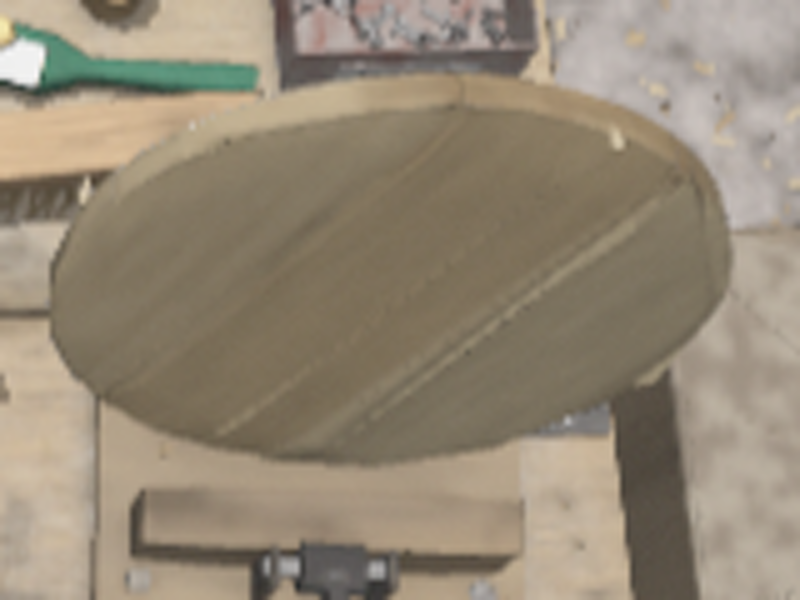

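View pics/a_side_z.png

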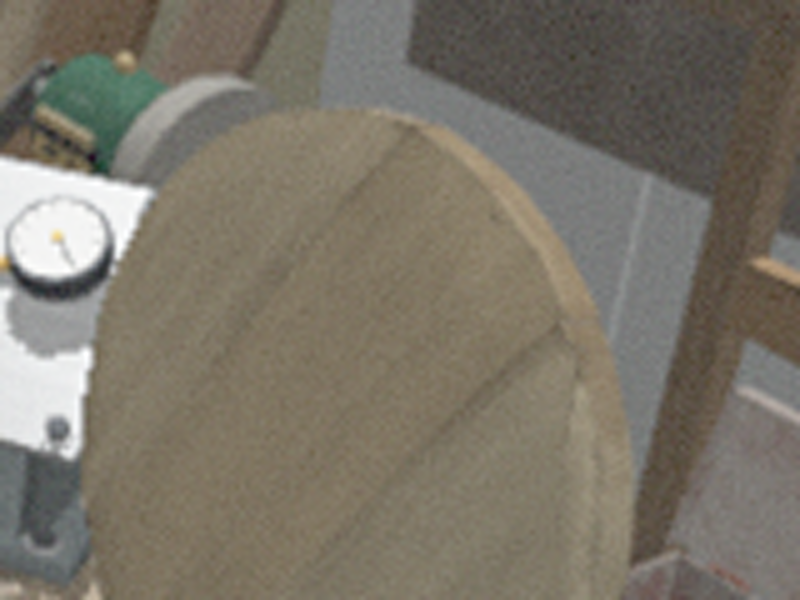

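```bash
python3 - <<'E'
from h import *
s=load('side','a');t=load('top','a')
print('front joint',tri(t,(403,131.6),s,(404,175.6)))
print('back joint',tri(t,(403,125),s,(405.8,174)))
# front rim in top at z for apex and bottom chord lines
for p in((403,131.6),(403,125)):print(onz(t,*p,.294))
# horizontal extremes & base front bar
for p,z in(((320.5,172),.17),((455.5,165),.17),((336,208),.06),((414,208),.06)):print(onz(t,*p,z))
E
```

```text
front joint (array([ 0.64050441, -0.01636843,  0.29266847]), np.float64(0.0036382261915562267))
back joint (array([ 0.64958177, -0.01498673,  0.29463203]), np.float64(0.00237469191816189))
[ 0.63825717 -0.01473668  0.294     ]
[ 0.65096727 -0.01597804  0.294     ]
[0.60793072 0.12268142 0.17      ]
[ 0.61467989 -0.15541884  0.17      ]
[0.55802692 0.07953021 0.06      ]
[ 0.55264126 -0.0968708   0.06      ]
```

Call:
arm_command(
  plan=[
    [[0,0,1],0],
    [[0,0,2.2],0],
    [[0,0,3.4],0],
    [[0,-0.5,4.6],-0.5],
    [[0.2,-1.3,5.6],-1],
  ],
  force=50,
)

```text
time: 9.55
position: [0.554, 0.2022, 0.3835]
tool_rot: [-0.684, -0.176, 0.177, 0.685]
ft_force: [0.3, 0.2, -2.1]
grip_width: 0.0206
```

Call:
arm_command(
  plan=[
    [[0.4,-1.2,0.4],-1],
    [[0.9,-2.4,0.5],-2],
    [[1.4,-3.6,0.5],-3],
    [[1.9,-4.8,0.5],-4],
    [[2.4,-6,0.5],-5],
  ],
)

```text
time: 10.05
position: [0.6146, 0.0503, 0.3941]
tool_rot: [-0.707, -0.022, 0.023, 0.707]
ft_force: [0.4, 0.5, -1.5]
grip_width: 0.0204
```

```bash
python3 - <<'E'
from h import *
o=get_obs();print(o['time'],o['position'],o['grip_width'],o['ft_force'],jaw()[:,2])
E
```

```text
10.05 [0.61460005 0.05030766 0.39407208] 0.020400955972813228 [ 0.43876708  0.53700839 -1.46060061] [-6.38272523e-02  9.97960855e-01  4.61343949e-04]
```

Call:
arm_command(
  plan=[
    [[0.3,-1.2,0],-0.4],
    [[0.6,-2.4,0],-0.8],
    [[0.7,-2.65,0],-0.8],
    [[0.7,-2.65,0],-0.8],
    [[0.7,-2.65,0],-0.8],
  ],
)

```text
time: 10.55
position: [0.6317, -0.0139, 0.3945]
tool_rot: [-0.707, 0.001, -0.0, 0.708]
ft_force: [-0.1, -0.3, -1.4]
grip_width: 0.0205
```

```bash
python3 - <<'E'
from h import *
o=get_obs();print(o['time'],o['position'],o['grip_width'],o['ft_force'],jaw()[:,2])
for n in('side','top','wrist'):snap(n,'m')
s=load('side','m');G=o['position']+[0,0,.0497]
for nm,v in dict(G=G,thin=G+[.0715,0,-.124],E=[.651,-.016,.294],F=[.638,-.016,.294]).items():print(nm,v,(proj(s,v)-[260,0])*800/280)
crop('side','m',260,0,280,210)
E
```

```text
10.55 [ 0.63169623 -0.0138772   0.39450289] 0.020530798129523565 [-0.07231862 -0.31806942 -1.37215554] [0.00163494 0.99999795 0.0011986 ]
G [ 0.63169623 -0.0138772   0.44420289] [437.5571211  244.90604423]
thin [ 0.70319623 -0.0138772   0.32020289] [488.30789476 441.83943207]
E [0.651, -0.016, 0.294] [421.26279019 497.48025066]
F [0.638, -0.016, 0.294] [405.28526073 501.39799705]
```

View pics/m_side_z.png

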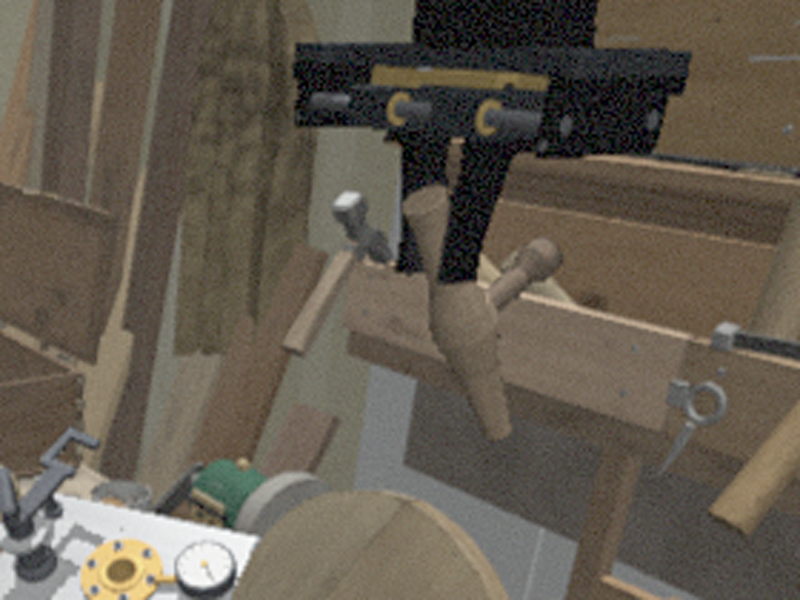

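View pics/m_wrist.png

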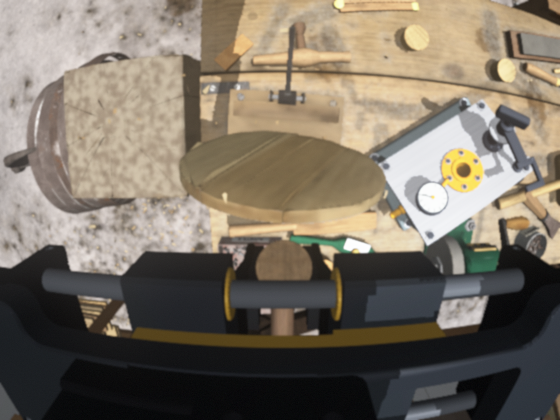

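Call:
arm_command(
  plan=[
    [[0,0,-0.6],0],
    [[0,0,-1.2],0],
    [[0,0,-1.9],0],
    [[0,0,-1.9],0],
    [[0,0,-1.9],0],
  ],
)

```text
time: 11.2
position: [0.632, -0.014, 0.348]
tool_rot: [-0.707, 0.0, -0.0, 0.707]
ft_force: [-0.1, -0.1, -1.6]
grip_width: 0.0207
```

```bash
python3 - <<'E'
from h import *
o=get_obs();print(o['time'],o['position'],o['grip_width'],o['ft_force'],o['moment'])
snap('side','n')
s=load('side','n');G=o['position']+[0,0,.0497]
for nm,v in dict(G=G,thin=G+[.0715,0,-.124],E=[.651,-.016,.294],F=[.638,-.016,.294]).items():print(nm,v,(proj(s,v)-[340,60])*5)
crop('side','n',340,60,160,120)
for f in(60,50,40,30,20,10,5,0):
  r=np.deg2rad(f);print(f,np.round((np.array([.651-.105*np.cos(r)+.012*np.sin(r),.294+.105*np.sin(r)+.012*np.cos(r)-.0497])-o['position'][[0,2]])/.025,2))
E
```

```text
11.2 [ 0.63204329 -0.01398123  0.34798569] 0.020718585712509764 [-0.07717301 -0.10083744 -1.6473293 ] [0.03038369 0.07317034 0.00086187]
G [ 0.63204329 -0.01398123  0.39768569] [341.8043963  279.12588158]
thin [ 0.70354329 -0.01398123  0.27368569] [430.83362603 593.829337  ]
E [0.651, -0.016, 0.294] [337.20988284 570.59043866]
F [0.638, -0.016, 0.294] [309.24920627 577.44649484]
60 [-0.93 -0.27]
50 [-1.57 -0.62]
40 [-2.15 -1.08]
30 [-2.64 -1.63]
20 [-3.02 -2.26]
10 [-3.29 -2.95]
5 [-3.38 -3.3 ]
0 [-3.44 -3.67]
```

View pics/n_side_z.png

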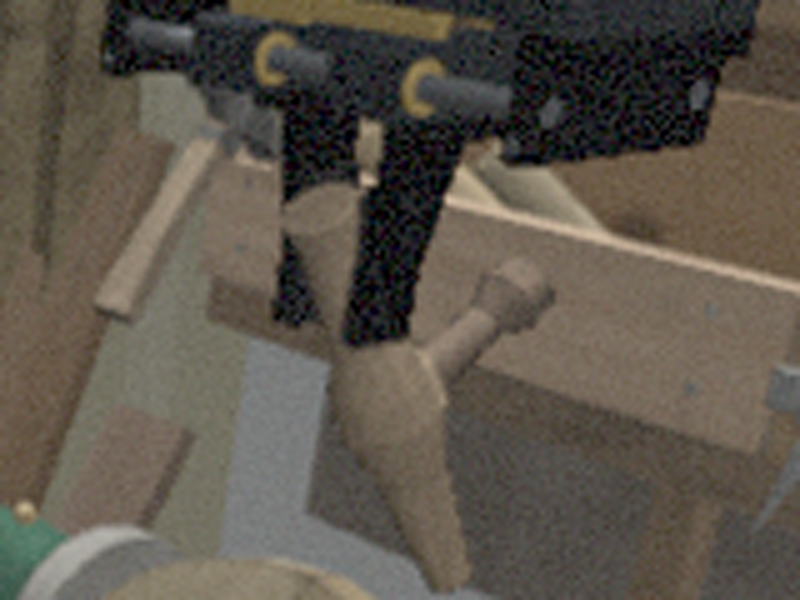

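Call:
arm_command(
  plan=[
    [[-0.3,0,-0.1],0],
    [[-0.6,0,-0.2],0],
    [[-0.93,0,-0.27],0],
    [[-1.25,0,-0.44],0],
    [[-1.57,0,-0.62],0],
  ],
)

```text
time: 11.75
position: [0.5947, -0.0151, 0.3337]
tool_rot: [0.707, 0.002, 0.004, -0.707]
ft_force: [4.5, 0.0, 4.0]
grip_width: 0.021
```

Call:
arm_command(
  plan=[
    [[-0.3,0,-0.22],0],
    [[-0.58,0,-0.46],0],
    [[-0.58,0,-0.46],0],
  ],
)

```text
time: 12.05
position: [0.5773, -0.0151, 0.3207]
tool_rot: [0.707, -0.001, 0.001, -0.707]
ft_force: [1.0, -0.7, 4.6]
grip_width: 0.0203
```

```bash
python3 - <<'E'
from h import *
o=get_obs();print(o['time'],o['position'],o['grip_width'],o['ft_force'],o['moment'])
snap('side','o');crop('side','o',320,60,160,120)
E
```

```text
12.05 [ 0.57726432 -0.01506607  0.3207224 ] 0.020257350104298206 [ 0.9726325  -0.70713823  4.60890275] [-0.14861353 -0.54839259 -0.06953594]
```

View pics/o_side_z.png

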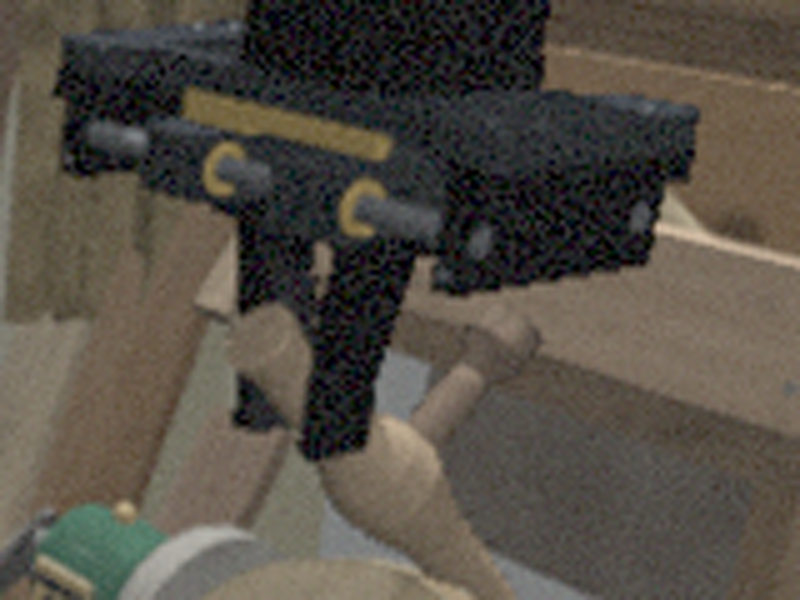

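Call:
arm_command(
  plan=[
    [[-0.26,0,-0.27],0],
    [[-0.49,0,-0.55],0],
    [[-0.68,0,-0.85],0],
    [[-0.87,0,-1.18],0],
    [[-0.87,0,-1.18],0],
  ],
)

```text
time: 12.6
position: [0.5544, -0.0145, 0.2893]
tool_rot: [-0.707, 0.003, 0.001, 0.707]
ft_force: [-1.7, -1.3, 3.8]
grip_width: 0.0201
```

```bash
python3 - <<'E'
from h import *
o=get_obs();print(o['time'],o['position'],o['grip_width'],o['ft_force'],o['moment'])
snap('side','p');crop('side','p',320,60,160,120)
E
```

```text
12.6 [ 0.55438576 -0.01448933  0.28927623] 0.020070781994598403 [-1.65346682 -1.30513412  3.75765552] [-0.16104721 -0.18195224 -0.07016777]
```

View pics/p_side_z.png

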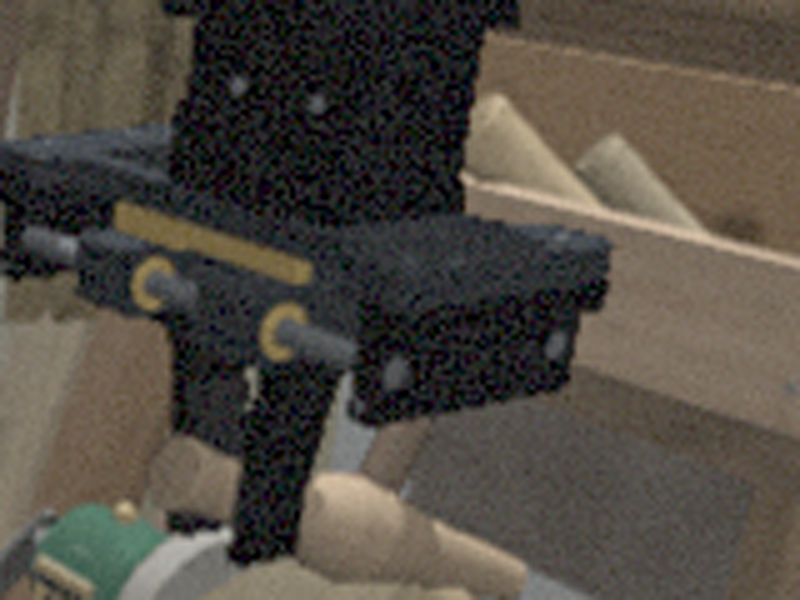

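```bash
cat >> h.py <<'E'
def ony(c,u,v,y):
    o,d=ray(c,u,v);return o+d*(y-o[1])/d[1]
E
python3 - <<'E'
from h import *
s=load('side','p');y=-.0145
a=ony(s,320+510/5,60+572/5,y);b=ony(s,320+163/5,60+478/5,y)
print(a,b,np.linalg.norm(a-b),np.rad2deg(np.arctan2(b[2]-a[2],a[0]-b[0])))
E
```

```text
[ 0.68962318 -0.0145      0.28526989] [ 0.52655726 -0.0145      0.34886362] 0.17502758732688514 21.305177167081972
```

Call:
arm_command(
  plan=[
    [[-0.14,0,-0.34],0],
    [[-0.27,0,-0.69],0],
    [[-0.34,0,-0.95],0],
    [[-0.34,0,-0.95],0],
    [[-0.34,0,-0.95],0],
  ],
)

```text
time: 13.15
position: [0.5475, -0.0147, 0.267]
tool_rot: [-0.707, 0.002, -0.0, 0.707]
ft_force: [-1.9, -1.5, 2.7]
grip_width: 0.0206
```

```bash
python3 - <<'E'
from h import *
o=get_obs();print(o['time'],o['position'],o['grip_width'],o['ft_force'],o['moment'])
snap('side','q');crop('side','q',320,90,160,120)
E
```

```text
13.15 [ 0.54747543 -0.01471161  0.26695312] 0.02059237248083129 [-1.8978925  -1.4843441   2.66708876] [-0.11375189 -0.11112465 -0.10034881]
```

View pics/q_side_z.png

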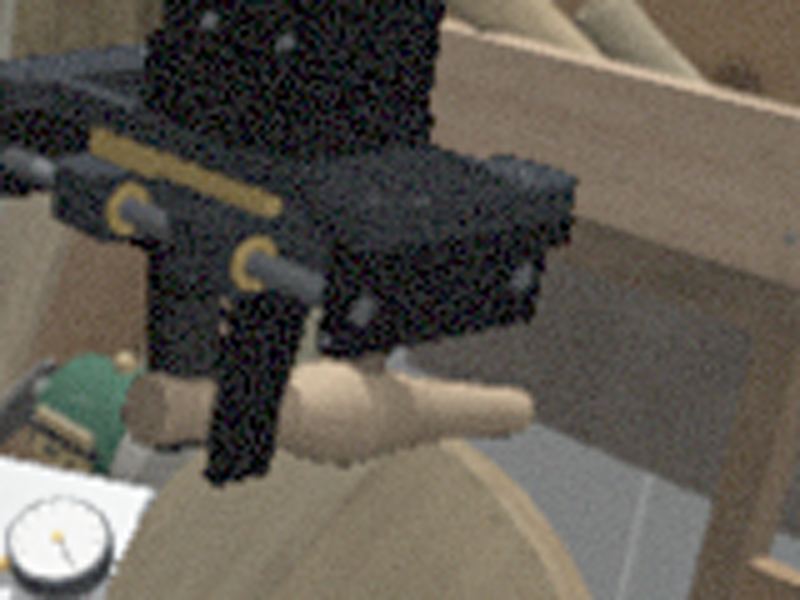

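```bash
python3 - <<'E'
from h import *
s=load('side','q');y=-.0145
a=ony(s,320+525/5,90+411/5,y);b=ony(s,320+145/5,90+410/5,y)
print(a,b,np.linalg.norm(a-b),np.rad2deg(np.arctan2(b[2]-a[2],a[0]-b[0])))
print(proj(s,[.69,y,.317]),proj(s,[.52,y,.317]))
E
```

```text
[ 0.69630679 -0.0145      0.2882379 ] [ 0.52269774 -0.0145      0.32232868] 0.1769245133934381 11.109543774702376
[425.44646844 157.69003068] [347.30708662 175.44539844]
```

Call:
arm_command(
  plan=[
    [[-0.05,0,-0.25],0],
    [[-0.08,0,-0.5],0],
    [[-0.1,0,-0.7],0],
    [[-0.1,0,-0.7],0],
    [[-0.1,0,-0.7],0],
  ],
)

```text
time: 13.7
position: [0.5449, -0.0146, 0.2495]
tool_rot: [-0.707, 0.002, -0.0, 0.707]
ft_force: [-2.9, -0.9, 3.0]
grip_width: 0.0201
```

```bash
python3 - <<'E'
from h import *
o=get_obs();print(o['time'],o['position'],o['grip_width'],o['ft_force'],o['moment'])
snap('side','r');crop('side','r',320,90,160,120)
E
```

```text
13.7 [ 0.5448745  -0.01464433  0.24951523] 0.020142820075814874 [-2.91129922 -0.90880398  3.02349688] [-0.02392629  0.18500295 -0.04718874]
```

View pics/r_side_z.png

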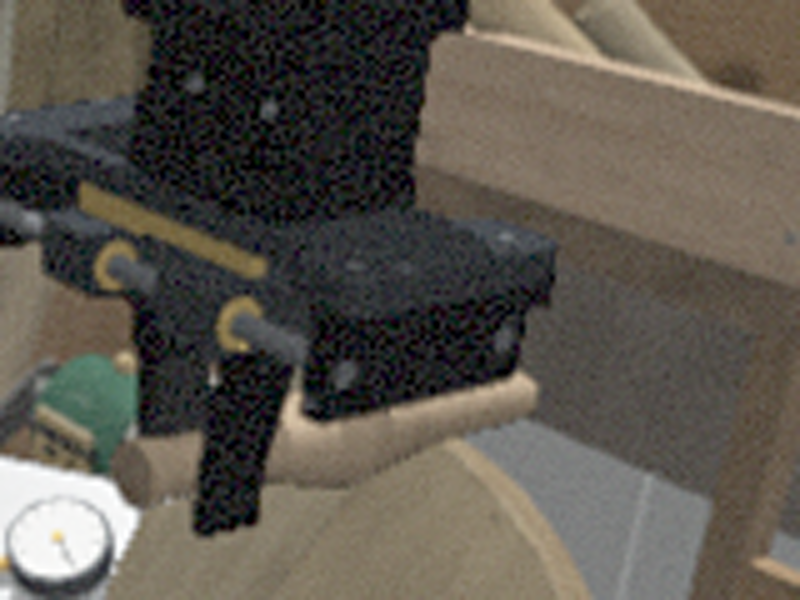

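```bash
python3 - <<'E'
from h import *
s=load('side','r');y=-.0145
for e,f in((392,472),(394,470)):
  a=ony(s,320+528/5,90+e/5,y);b=ony(s,320+135/5,90+f/5,y)
  print(a,b,np.linalg.norm(a-b),np.rad2deg(np.arctan2(b[2]-a[2],a[0]-b[0])))
snap('wrist','r')
E
```

```text
[ 0.6958821  -0.0145      0.29566636] [ 0.52113939 -0.0145      0.30129155] 0.17483323116518978 1.8437849301229228
[ 0.6960911  -0.0145      0.29485699] [ 0.52106016 -0.0145      0.30200791] 0.17517695843811742 2.3395269817977296
```

View pics/r_wrist.png

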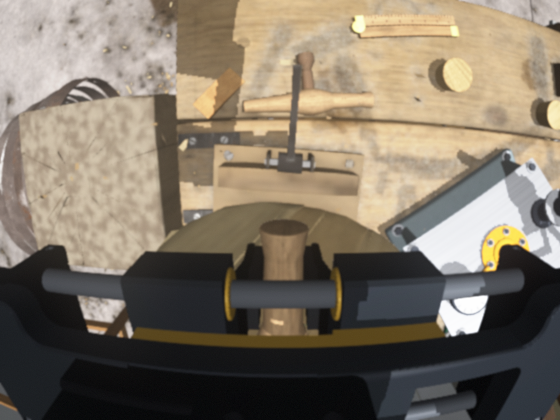

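Call:
arm_command(
  plan=[
    [[0,0,-0.1],0],
    [[0,0,-0.2],0],
    [[0,0,-0.2],0],
  ],
)

```text
time: 14.1
position: [0.5444, -0.0147, 0.2445]
tool_rot: [-0.707, 0.002, 0.0, 0.707]
ft_force: [-5.8, -0.7, 4.0]
grip_width: 0.0204
```

Call:
arm_command(
  plan=[
    [[0,0,0],0],
    [[0,0,0],0],
    [[0,0,0.6],0],
    [[0,0,1.6],0],
    [[0,0,1.6],0],
  ],
  force=60,
)

```text
time: 14.6
position: [0.5483, -0.015, 0.2871]
tool_rot: [0.707, 0.002, 0.003, -0.707]
ft_force: [0.5, 1.2, -1.6]
grip_width: 0.0203
```

```bash
python3 - <<'E'
from h import *
o=get_obs();print(o['time'],o['position'],o['grip_width'],o['ft_force'],o['moment'])
snap('side','s');crop('side','s',320,60,160,120)
E
```

```text
14.6 [ 0.54826707 -0.01497189  0.28708577] 0.020344567249831268 [ 0.5347503   1.18309838 -1.56055941] [ 0.02386541  0.06711007 -0.01499697]
```

View pics/s_side_z.png

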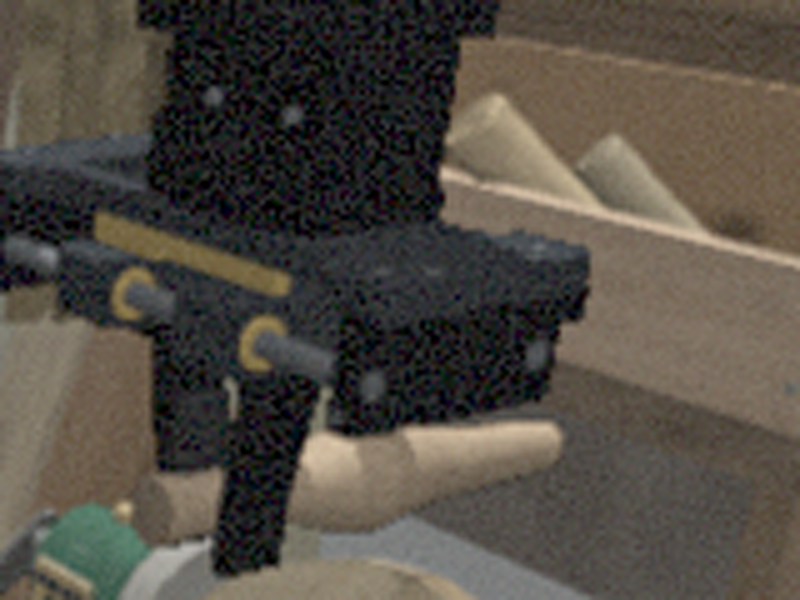

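Call:
arm_command(
  plan=[
    [[0,0,1],0],
    [[-0.3,0.3,2],0],
    [[-1,1,2.6],0],
    [[-1.8,2,2.6],0],
    [[-2.4,3,2.6],0],
  ],
)

```text
time: 15.15
position: [0.4842, 0.061, 0.3484]
tool_rot: [-0.707, 0.002, -0.0, 0.707]
ft_force: [-0.2, -1.1, -1.6]
grip_width: 0.0198
```

Call:
arm_command(
  plan=[
    [[-0.3,0.7,0],-1],
    [[-0.3,1,0],-2.5],
    [[-0.3,1,0],-4],
    [[-0.3,1,0],-5],
    [[-0.3,1,0],-5],
  ],
)

```text
time: 15.65
position: [0.4774, 0.0856, 0.348]
tool_rot: [0.69, -0.155, 0.153, -0.69]
ft_force: [-0.4, 0.2, -2.0]
grip_width: 0.0202
```

```bash
python3 - <<'E'
from h import *
o=get_obs();print(o['time'],o['position'],o['grip_width'],o['ft_force'],jaw()[:,2],jaw()[:,0])
for n in('side','top','wrist'):snap(n,'t')
E
```

```text
15.65 [0.47737613 0.0856087  0.34800735] 0.02018770339440922 [-0.40069206  0.24497046 -2.04465712] [ 4.24198913e-01  9.05568766e-01 -7.01649636e-04] [ 0.9055639  -0.42419899 -0.00303969]
```

View pics/t_side.png

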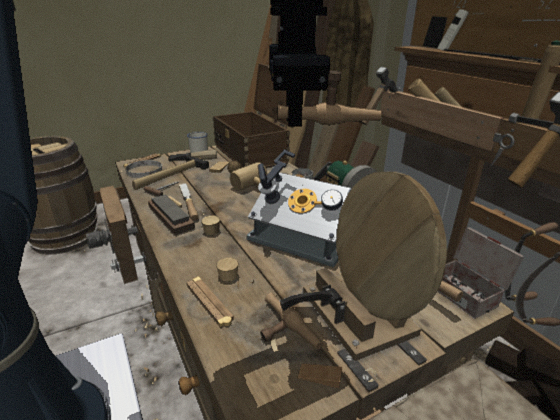

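View pics/t_top.png

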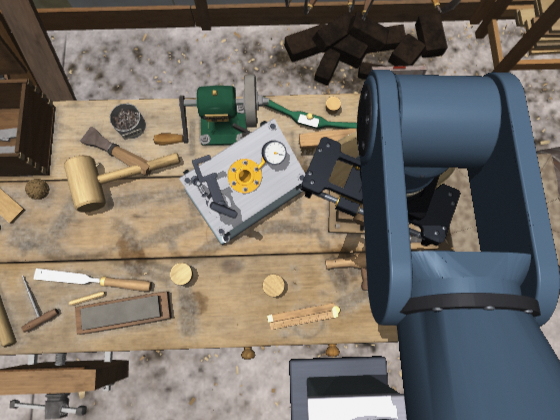

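```bash
python3 - <<'E'
from h import *
crop('side','t',260,40,140,105,.5)
E
```

```text
(no output)
```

View pics/t_side_z.png

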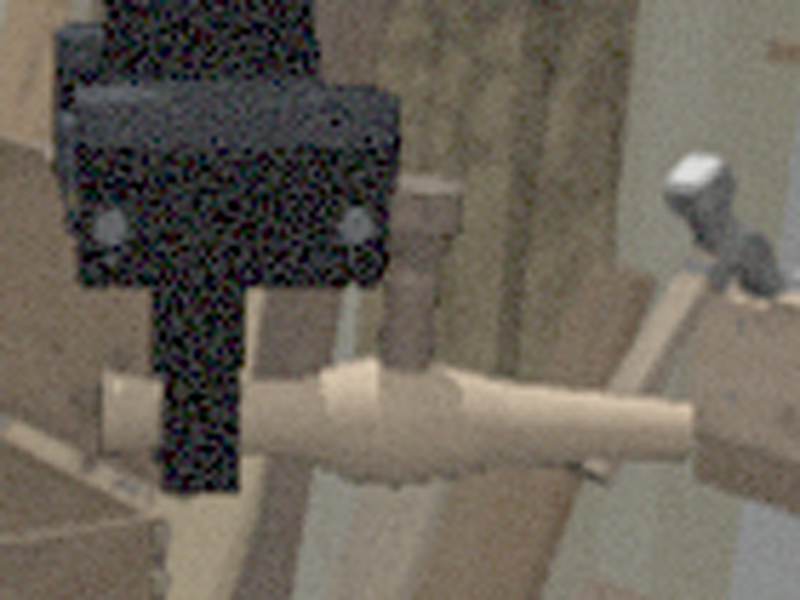

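```bash
python3 - <<'E'
from h import *
s=load('side','t');o=get_obs();G=o['position'];n=jaw()[:,2];n[2]=0;n/=np.linalg.norm(n);X=np.cross(n,[0,0,1])
f=140/800
def onp(u,v):
    q,d=ray(s,260+u*f,40+v*f);return q+d*(((G-q)@n)/(d@n))
a=onp(692,429);b=onp(103,412);c=onp(392,425)
for lab,p,q in(('all',a,b),('back',a,c),('front',c,b)):
  d=p-q;print(lab,p.round(4),q.round(4),np.linalg.norm(d).round(4),'down deg',np.rad2deg(np.arctan2(-d[2],abs(d@X))).round(2))
k1=onp(430,185);k0=onp(408,365);d=k1-k0;print('key lean deg',np.rad2deg(np.arctan2(d@X,d[2])),k1,k0, X)
# wrist
crop('wrist','t',180,180,200,150,.5)
E
```

```text
all [0.6097 0.0237 0.3929] [0.455  0.096  0.3995] 0.1709 down deg 2.22
back [0.6097 0.0237 0.3929] [0.5303 0.0607 0.395 ] 0.0876 down deg 1.35
front [0.5303 0.0607 0.395 ] [0.455  0.096  0.3995] 0.0833 down deg 3.14
key lean deg 3.087099164190966 [0.5357653  0.0581867  0.46062108] [0.53338932 0.05929707 0.41199279] [ 0.90595356 -0.42337706  0.        ]
```

View pics/t_wrist_z.png

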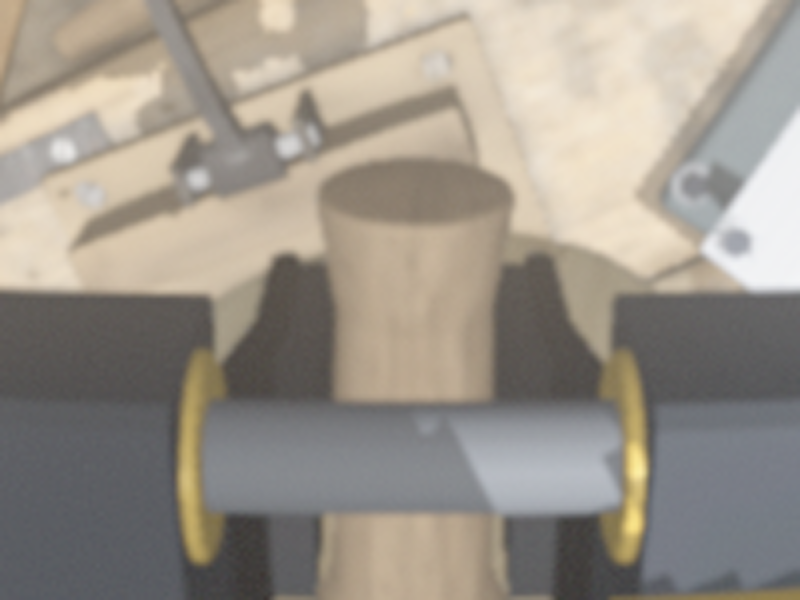

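Call:
arm_command(
  plan=[
    [[0,0.4,0],-1.2],
    [[0,0.8,0],-2.4],
    [[0,1.2,0],-3.6],
    [[0,1.6,0],-4.8],
    [[0,2,0],-6],
  ],
)

```text
time: 16.3
position: [0.4781, 0.1356, 0.3495]
tool_rot: [-0.626, 0.328, -0.328, 0.626]
ft_force: [-1.0, 0.0, -3.0]
grip_width: 0.0195
```

Call:
arm_command(
  plan=[
    [[0,0,0],-1.2],
    [[0,0,0],-2.4],
    [[0,0,0],-3.6],
    [[0,0,0],-4.8],
    [[0,0,0],-6],
  ],
)

```text
time: 16.8
position: [0.4782, 0.1352, 0.3495]
tool_rot: [-0.52, 0.479, -0.479, 0.52]
ft_force: [-0.0, 0.3, -1.5]
grip_width: 0.0202
```

Call:
arm_command(
  plan=[
    [[0,0,0],-1],
    [[0,0,0],-2],
    [[0,0,0],-3],
    [[0,0,0],-3],
    [[0,0,0],-3],
  ],
)

```text
time: 17.3
position: [0.4782, 0.1352, 0.3497]
tool_rot: [-0.454, 0.542, -0.542, 0.454]
ft_force: [-0.0, 0.6, -1.5]
grip_width: 0.0203
```

```bash
python3 - <<'E'
from h import *
o=get_obs();print(o['time'],o['position'],o['grip_width'],o['ft_force'],jaw()[:,2],jaw()[:,0],o['q'])
for n in('side','top'):snap(n,'u')
crop('side','u',200,0,200,150,.5)
E
```

```text
17.3 [0.47817837 0.13518343 0.34967723] 0.02025688529274969 [-0.0372875   0.57990374 -1.46419552] [ 9.84788846e-01 -1.73755262e-01 -1.95185635e-04] [-1.73755293e-01 -9.84788847e-01 -1.56309152e-04] [5.01013672e-02 1.88805044e-01 1.50930726e+00 1.97470846e-04
 1.44363579e+00 2.24717990e-01]
```

View pics/u_side_z.png

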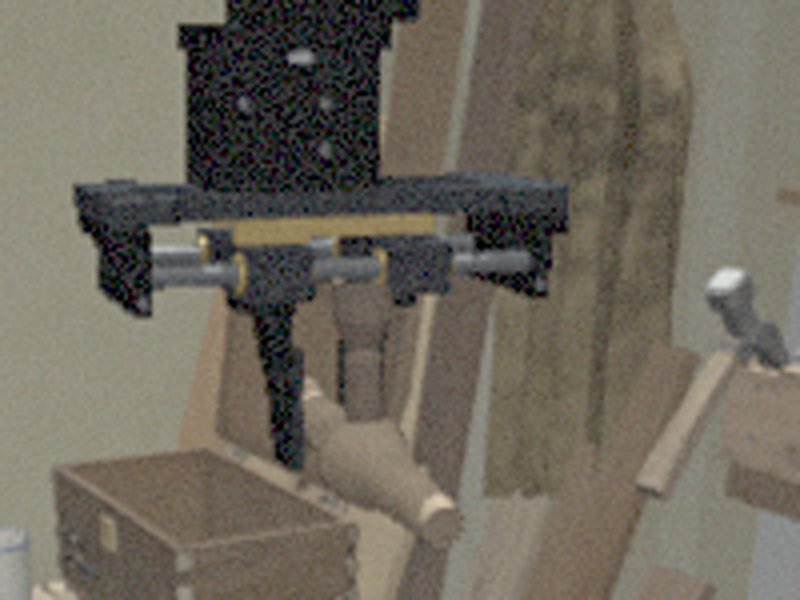

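View pics/u_top.png

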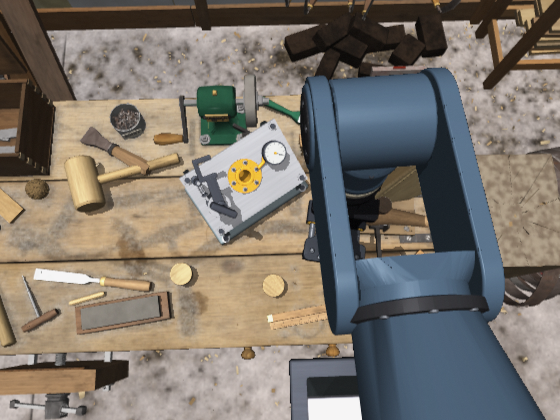

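```bash
python3 - <<'E'
from h import *
s=load('side','u');o=get_obs();X=jaw()[:,0];n=jaw()[:,2]
G=o['position']+[0,0,.0497]-[0,0,.003]
for nm,v in dict(G=G,mid=G+.058*X,key=G+.058*X+[0,0,.067],keyroll5=G+.058*X+np.array([0,0,.067])+.0058*n,stem=G+.058*X+[0,0,.025],thin=G+.143*X-[0,0,.005]).items(): print(nm,((proj(s,v)-[200,0])*4).round(0))
E
```

```text
G [317. 429.]
mid [362. 462.]
key [365. 287.]
keyroll5 [379. 286.]
stem [363. 399.]
thin [442. 535.]
```

```bash
python3 - <<'E'
from h import *
o=get_obs();print(o['time'],o['position'],np.abs(o['joint_velocities']).max(),o['grip_width'])
print(hand_in())
E
```

```text
17.4 [0.47816808 0.13518375 0.3498036 ] 0.007228463836015289 0.020349292642138955
the job is handed in; nothing more can be done
None
```

I released the clamp, drew the tap out of its socket, levelled it with the key on top, and handed in still holding it at 17.4 s.

- **Clamp:** I gripped the T-handle lightly and turned it anticlockwise. It clicked over, and the pictures show the fork standing up the slope, clear of the tap.
- **Drawing the tap:** I gripped the neck at 40 N and pulled along the socket axis; the forces on the wrist stayed at about 2 N.
- **Levelling:** The arm's moves could not tilt the tool. Instead I turned the tap in the pads by easing its underside over the top rim of the cask head in the jig, with about 7 N at most. I then set the grip to 60 N, lifted clear and moved away.

**Last checks**
- **Level:** In the side view the tap measured 171 mm long, as given, with its thin end about 2° below level.
- **Key:** It leans about 3° along the tap, and I measured no visible sideways roll (under about 2°).
- **Height and clearance:** The tap is about 39 cm above the bench, steady, and clear of the stand and the jig.
- **Other parts:** The bungs stand where they were in the last top view. The spare tap was unmoved two views earlier, but the arm partly hid it in the last one.

**Disagreements**
- **Fingertips:** In the side and wrist views they sat about 31 mm above the reported tool position. I corrected for that throughout, and the grasps came out as expected.
- **Handle height:** It measured about 9 mm higher than the stand's given sizes suggested.

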